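# Lay out a hub-mount kit on the issue board

### The arm

A 6-joint arm with a two-finger parallel gripper is mounted at the origin on the work surface. World frame = base frame: x ahead of the robot, y to its left, z up, the work surface at z = 0. Lengths are in m, angles in rad, forces in N, time in s.
With the tool pointing down it reaches from about 0.225 to 0.875 m from the base axis. Payload 3.4 kg.
Tool frame: the origin (TCP) lies at the very end of the fingers, on their centre line; the grasp point (between the pads) lies 19 mm behind it; z points along the fingers, x is the direction in which the jaws open and shut, and the axes are right-handed (so a half turn about z gives the same grasp; the last joint's range is limited). The gripper opens to 85 mm and grips with 20 to 120 N. Pads are 22 mm wide; open, the fingers measure 114 mm over their backs; the gripper's body (76 mm by 85 mm) begins 54 mm behind the grasp point. The pads swing forward as they close: fully open they stand 13 mm farther back than shut.
Start: joints at [-1.244, 0.276, 1.505, -0, 1.361, -0.121], TCP at [0.249, -0.518, 0.231] pointing down, gripper open.
Joint ranges: [-2.89, 2.89], [-0.75, 2.08], [0.22, 2.7], [-1.18, 4.32], [0.11, 2.71], [-2.7, 2.7]. Speed limits (rad/s): [2.57, 2.57, 3.14, 3.14, 3.14, 3.14].

### API

Orientations are given as a unit quaternion [w, x, y, z].
In Python, from rig import manip gives the robot as it stands.
- The arm moves only by the tool send_rows, never from a script. Its argument "increments" is a list of rows, each a list of 5 numbers: the opening, from 0 (shut) to 1 (fully open), then the shift along the tool's x, y, z in m, then the turn about the tool's z in rad. A call has 1 to 8 rows; each row shifts and turns the commanded pose from where the row before left it, along the tool's axes as they then stand; what a row does not reach is not made up. A row lasts 1/8 s, in which the tool goes at most 62.5 mm and 10.7 degrees, less where a joint would pass 70% of its speed; a pose out of reach is approached as far as the arm can. A call is refused whole if a number of a shift passes 0.0625 or a number of a turn 0.188, either way. A call with a gripper value outside its range is refused whole. The fingers move at their own pace and stop on an object; "squeeze" is the grip in N (left out, the last holds). Time passes only in rows, so rows that do not move let the fingers close. It gives the time, the measured TCP pose, the force and the opening at its end, in the units of the state.
- manip.get_state(): the state, without advancing time (a new reading comes with each control period).
- manip.get_image(name): name is "scene" or "top" or "wrist"; returns the picture (400x640x3 uint8, red, green, blue); there is no depth.
- manip.calibration(name): a dict with "fx", "fy", "cx", "cy" (pixels), "camera_from_world" (4x4, takes a point from world to camera coordinates). Camera axes: x right, y up, looking along -z (the intrinsics and any distortion apply to the point x, -y, -z); pixel columns grow to the right and rows downward; lengths in m; the calibration is good to about 2 mm. The wrist camera is an equidistant fisheye: a pixel r from the principal point sees the ray r / f radians off the axis. A picture is of the moment at which its call begins: read the wrist's pose just before it. calibration takes no time and is no camera call; for the wrist camera it gives the pose at the moment of the call.
- manip.sign_off(): hands the job in, once; it reports no verdict.
The state is a dict: "clock": time; "qpos": joint angles; "qd": joint speeds; "effort": joint torques, N m; "position": TCP position; "ee_rot": TCP orientation; "contact_force": force on the tool from outside, world axes, zero at the start; "moment": the same for the moment, N m; "width": finger opening in m.
Only numpy, scipy, OpenCV 4.12 (cv2) and the standard library are available. Lean on these libraries where they do the work, as an engineer would, in place of code of your own. Each camera call takes 0.05 s, during which the arm holds its last target.

### The job

Pull the bottom plate out of the front of the magazine (leave the other plates in it) and lay it flat, centred and lengthwise on the issue board's raised block, then stand the stepped hub, narrow end up, in the middle of that plate. Stand the taller sleeve upright on the board 14 cm to the left of the raised block (seen from the robot, centre to centre, square across the board), and the square spacer, hole upright, midway between sleeve and block. Leave the shorter sleeve where it is.

Things in the scene. Friction and masses are not known exactly. Their poses are not given: they have to be found in the camera images.
- board: Fixed plywood board, 130 (x) by 250 (y) by 8 mm. Origin: centre of its underside, on the bench; x points away from the robot, y left; turned up to 0.25 rad. Its far (+x) edge has a thin metal strip to 20 mm above the bench. Grey raised block 60 (x) by 34 (y) mm centred at board x 0, y -70 mm, top 33 mm above the bench; the rest is bare. Sleeve's spot: x 0, y +70 mm; spacer's: x 0, y 0.
- magazine: Fixed grey magazine, 115 (x) by 63 (y) mm, 70 high, with 3 equal plates stacked. Origin: centre of the stack's footprint, at bench height; x points away from the robot, y left; turned up to 0.25 rad. Inside 104 by 53 mm, floor 30 mm above the bench. Front wall (front face at x -56 mm) has a 13 mm high exit slot below it. Bottom plate is clear 70 mm further to -x; the others then drop 10 mm.
- plate_bottom_center (a point): Centre of the bottom plate: aluminium, 100 (x) by 50 (y) by 10 mm, 130 g. Lies in the magazine, 35 mm above the bench, long side along the magazine's x, at magazine x -42 mm, so its front 36 mm stick out of the slot in mid air, free at both sides and below: pinch it there across its 50 mm width (e.g. 34 mm in front of this point) and draw it straight out along the magazine's -x.
- plate_top_center (a point): Centre of the top plate of the stack (same size), inside the magazine, 55 mm above the bench at the start, 45 mm when the bottom plate has gone. One more plate lies between the two. Stays in the magazine.
- hub_center (a point): Centre (half-way up) of the stepped hub, dark steel, round: diameter 44 mm from the underside to 34 mm up, then a boss of diameter 26 mm up to 46 mm. Stands upright (its z up) on the bench, 250 g.
- spacer_center (a point): Centre (half-way up) of the square spacer, aluminium: 36 by 36 mm, 46 mm high, with an upright 18 mm through hole; its x and y are square to its sides, z up. Stands on the bench, 140 g.
- sleeve_tall_center (a point): Centre (half-way up) of the taller sleeve: steel tube, outer diameter 32, bore 22, 76 mm high, z up. Stands on the bench, 200 g.
- sleeve_short_center (a point): Centre (half-way up) of the shorter sleeve: steel tube, outer diameter 32, bore 22, 44 mm high, z up. Stands on the bench; not part of the kit, leave it alone.
There are look-alikes about, which are no part of the job. What is shaped like the part that bears hub_center but orange is not meant. What is shaped like the part that bears sleeve_tall_center but yellow is not meant.

How it is judged:
On the way, in this order (a step that is already met when the one before it is completed fails the run):
1. the bottom plate lies flat on the board's raised block (x of plate_bottom_center in the frame of board between -0.012 and 0.012 m and y of plate_bottom_center in the frame of board between -0.082 and -0.058 m and height (world z) of plate_bottom_center between 0.034 and 0.043 m and angle between the x axis of plate_bottom_center and the x axis of board, either way round below 0.17 rad), for 0.2 s.
2. the hub stands on the plate (all of step 1 and horizontal distance between hub_center and plate_bottom_center below 0.01 m and angle between hub_center's own z axis and vertical below 0.1 rad and z of hub_center in the frame of plate_bottom_center between 0.024 and 0.032 m), for 0.2 s.
At the end, for the whole second after the job is handed in: Plate flat on the block, centred within 12 mm, lengthwise within 0.17 rad; hub upright within 10 mm of plate centre; tall sleeve and spacer upright within 15 mm of their spots on the board; other plates in the magazine; short sleeve within 30 mm of its start; all released, at rest (all of step 2 and x of spacer_center in the frame of board between -0.015 and 0.015 m and y of spacer_center in the frame of board between -0.015 and 0.015 m and height (world z) of spacer_center between 0.027 and 0.036 m and angle between each of spacer_center, sleeve_tall_center, sleeve_short_center's own z axis and vertical below 0.1 rad and x of sleeve_tall_center in the frame of board between -0.015 and 0.015 m and y of sleeve_tall_center in the frame of board between 0.055 and 0.085 m and height (world z) of sleeve_tall_center between 0.042 and 0.051 m and x of plate_top_center in the frame of magazine between -0.025 and 0.025 m and y of plate_top_center in the frame of magazine between -0.015 and 0.015 m and z of plate_top_center in the frame of magazine between 0.038 and 0.053 m and distance of sleeve_short_center from where it was at the start of the episode below 0.03 m and linear speed of each of plate_bottom, hub, spacer, sleeve_tall, sleeve_short, plate_top below 0.02 m/s); the robot touches nothing.
It fails at once if the shorter sleeve is moved more than 30 mm (distance of sleeve_short_center from where it was at the start of the episode above 0.03 m).
It fails at once if another plate is taken out of the magazine (x of plate_top_center in the frame of magazine below -0.04 m or z of plate_top_center in the frame of magazine above 0.09 m).
It also fails if it takes over 112 s, if anything falls off the work surface, if the arm or the gripper's body presses on something with over 40 N, if the wrist force passes 120 N, or if a joint passes its speed limit or range.

## Working session

There is one attempt and no reset: what is moved stays moved. The work goes in short steps, Python scripts to look and compute and a tool call to move; the robot and the scene stay as the last step left them, time stands still between calls to the robot, and variables do not carry over. Pictures are saved under pics/ and viewed, and the job is handed in when it is done.

Besides the shell and the picture viewer there is one more tool, called after ">>>" as name(argument=value, ...) on one line, values as JSON. send_rows: Moves the arm, as the interface text tells. Its arguments: {"type":"object","properties":{"increments":{"type":"array","items":{"type":"array","items":{"type":"number"}}},"squeeze":{"type":"number"}},"required":["increments"]}

```bash
mkdir -p pics; ls
python3 - <<'E'
from rig import manip
import cv2
print(manip.get_state())
for n in ("scene","top","wrist"):
    c=manip.calibration(n); print(n,c)
    cv2.imwrite(f"pics/{n}0.png",manip.get_image(n)[:,:,::-1])
E
```

```text
pics
{'clock': 0.0, 'qpos': array([-1.24401314e+00,  2.76592928e-01,  1.50614040e+00,  4.33625183e-06,
        1.36068930e+00, -1.21036413e-01]), 'qd': array([-0.00185203,  0.00028358,  0.00036819,  0.00057767,  0.00208276,
       -0.00019117]), 'effort': array([ 1.64211753e-03, -4.16760492e+01, -2.45799994e+01,  2.79817061e-05,
        1.08744655e-02, -2.03358508e-05]), 'position': array([ 0.24878243, -0.51780765,  0.23043799]), 'ee_rot': array([-5.78776172e-04,  8.46462978e-01, -5.32446795e-01, -7.08675809e-04]), 'contact_force': array([0.04809125, 0.04977453, 0.91466682]), 'moment': array([-0.05038261, -0.00603914, -0.04560672]), 'width': 0.08556559258660898}
scene {'fx': 434.4726460589965, 'fy': 434.4726460589965, 'cx': 319.3367485543113, 'cy': 195.63250368050237, 'camera_from_world': array([[ 0.44101359,  0.89733512,  0.01722468, -0.21555271],
       [-0.52832246,  0.24404487,  0.81321429,  0.22534608],
       [ 0.72552215, -0.36773874,  0.5817094 , -1.63130622],
       [ 0.        ,  0.        ,  0.        ,  1.        ]])}
top {'fx': 486.94386526000693, 'fy': 486.94386526000693, 'cx': 316.0359710352875, 'cy': 204.10404695343715, 'camera_from_world': array([[-2.54065146e-02, -9.99677181e-01,  2.06995337e-04,
         1.40620327e-03],
       [ 9.87283753e-01, -2.50590345e-02,  1.56980369e-01,
        -5.18427069e-01],
       [-1.56924506e-01,  4.19268718e-03,  9.87601702e-01,
        -1.16625805e+00],
       [ 0.00000000e+00,  0.00000000e+00,  0.00000000e+00,
         1.00000000e+00]])}
wrist {'fx': 309.70691628693146, 'fy': 309.70691628693146, 'cx': 318.59959464653775, 'cy': 196.4958350356848, 'camera_from_world': array([[ 0.43398181, -0.90091993, -0.00175004, -0.57409083],
       [ 0.86664517,  0.41800047, -0.27240001,  0.03589774],
       [ 0.24614212,  0.11669998,  0.9621825 , -0.37984055],
       [ 0.        ,  0.        ,  0.        ,  1.        ]])}
```

View pics/scene0.png

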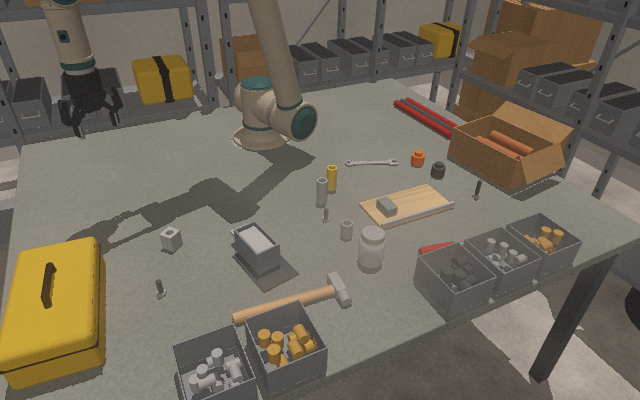

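View pics/top0.png

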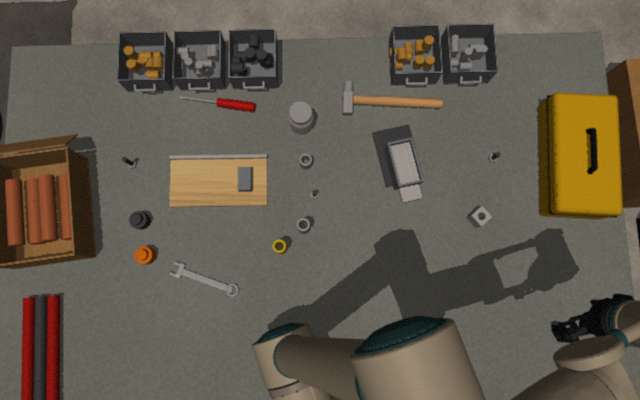

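View pics/wrist0.png

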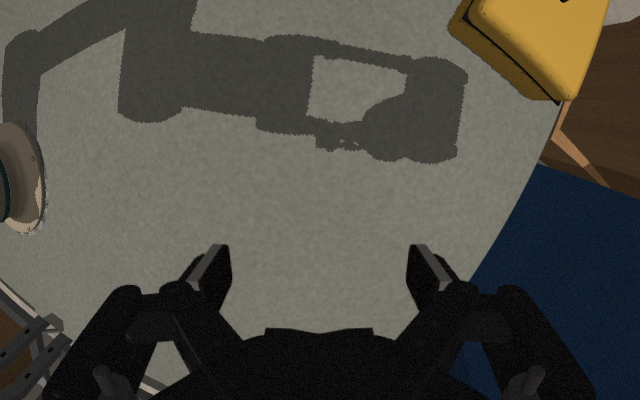

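Candidates in the top view:
- **Tall sleeve:** grey tubes at (303,225) and (306,160), yellow tube at (279,246).
- **Hub:** dark at (139,219), orange at (144,255).
- **Spacer:** (481,215).
- **Magazine:** about (403,160), with the plate tip at (411,196).
- **Board:** about (218,181), with the block at (245,179).

Next I check these in close crops.

```bash
cat > h.py <<'E'
import numpy as np, cv2, json
from rig import manip
from scipy.spatial.transform import Rotation as R
def proj(n,P,c=None):
    c=c or manip.calibration(n); P=np.atleast_2d(P)
    q=(c["camera_from_world"]@np.c_[P,np.ones(len(P))].T).T[:,:3]*[1,-1,-1]
    if n=="wrist":
        r=np.hypot(q[:,0],q[:,1]); th=np.arctan2(r,q[:,2]); s=th/np.maximum(r,1e-9)
        a,b=q[:,0]*s,q[:,1]*s
    else: a,b=q[:,0]/q[:,2],q[:,1]/q[:,2]
    return np.c_[c["cx"]+c["fx"]*a,c["cy"]+c["fy"]*b]
def unproj(n,uv,z,c=None):
    c=c or manip.calibration(n); uv=np.atleast_2d(np.array(uv,float))
    a=(uv[:,0]-c["cx"])/c["fx"]; b=(uv[:,1]-c["cy"])/c["fy"]
    if n=="wrist":
        th=np.hypot(a,b); s=np.sin(th)/np.maximum(th,1e-9); d=np.c_[a*s,b*s,np.cos(th)]
    else: d=np.c_[a,b,np.ones(len(a))]
    d=d*[1,-1,-1]; M=c["camera_from_world"]; Rm=M[:3,:3]; C=-Rm.T@M[:3,3]
    d=d@Rm; t=(z-C[2])/d[:,2]
    return C+t[:,None]*d
def crop(im,x0,y0,w,h,s,name):
    o=cv2.resize(im[y0:y0+h,x0:x0+w],None,fx=s,fy=s,interpolation=cv2.INTER_CUBIC)
    st=10
    for x in range((x0//st+1)*st,x0+w,st): cv2.putText(o,str(x),(int((x-x0+.5)*s)-10,8),0,.3,(0,0,255),1); cv2.line(o,(int((x-x0+.5)*s),10),(int((x-x0+.5)*s),14),(0,0,255),1)
    for y in range((y0//st+1)*st,y0+h,st): cv2.putText(o,str(y),(0,int((y-y0+.5)*s)+3),0,.3,(0,0,255),1); cv2.line(o,(20,int((y-y0+.5)*s)),(24,int((y-y0+.5)*s)),(0,0,255),1)
    cv2.imwrite(name,o)
E
python3 - <<'E'
from h import *
t=cv2.imread("pics/top0.png"); s=cv2.imread("pics/scene0.png")
crop(t,120,145,160,120,5,"pics/c1.png")
crop(t,265,120,160,120,5,"pics/c2.png")
crop(s,230,150,230,120,3.4,"pics/c3.png")
ct=manip.calibration("top")
for nm,uv,z in [("board c",(218,181),.008),("block",(245,179),.033),("grey1",(303,225),.076),("grey2",(306,160),.044),("yellow",(279,246),.076),("hub",(139,219),.046),("orange",(144,255),.046),("spacer",(481,215),.046),("platetip",(411,200),.04),("mag",(403,150),.07)]:
    p=unproj("top",uv,z,ct)[0]; print(nm,p.round(3), proj("scene",p).round(0))
E
```

```text
board c [0.59  0.238 0.008] [[407. 203.]]
block [0.588 0.165 0.033] [[386. 202.]]
grey1 [0.463 0.021 0.076] [[322. 179.]]
grey2 [0.63  0.011 0.044] [[347. 222.]]
yellow [0.414 0.079 0.076] [[332. 167.]]
hub [0.491 0.424 0.046] [[438. 163.]]
orange [0.403 0.409 0.046] [[417. 151.]]
spacer [ 0.48  -0.417  0.046] [[171. 232.]]
platetip [ 0.523 -0.248  0.04 ] [[240. 226.]]
mag [ 0.643 -0.229  0.07 ] [[262. 243.]]
```

View pics/c1.png

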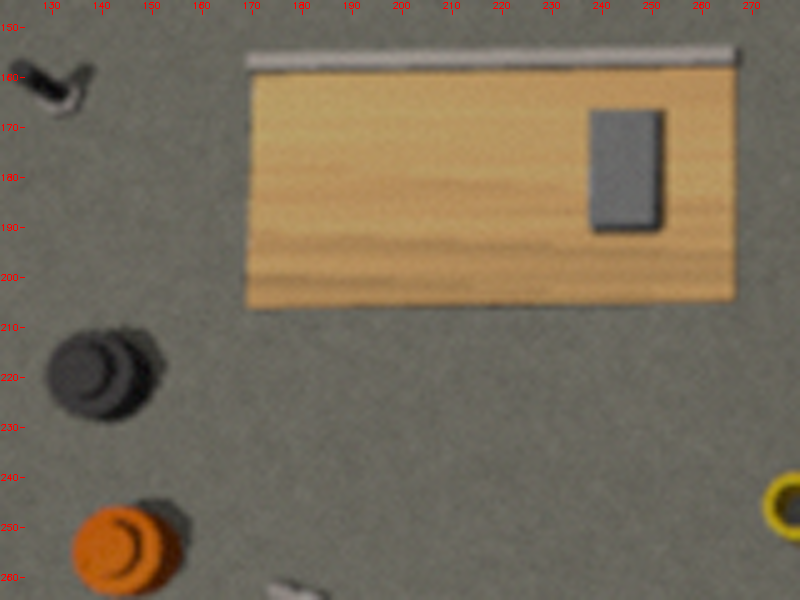

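View pics/c2.png

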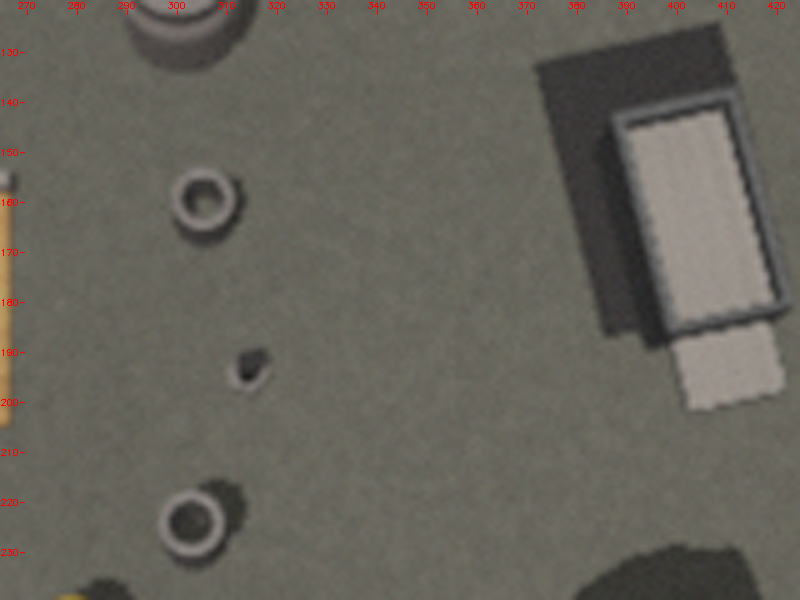

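View pics/c3.png

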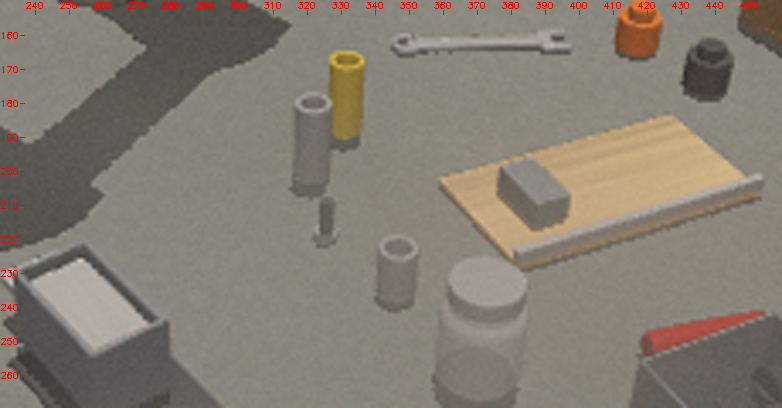

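```bash
cat > m1.py <<'E'
from h import *
ct=manip.calibration("top")
U=lambda x0,y0,pts,z: unproj("top",np.array(pts)/5+[x0-.5,y0-.5],z,ct)
p=U(265,120,[(690,411),(784,388)],.04); print("plate front",p.round(4)); d=p[0]-p[1]; print(np.linalg.norm(d),"yaw",np.arctan2(-d[0],d[1]))
m=U(265,120,[(611,113),(735,90),(790,305),(665,335)],.07); print("mag",m.round(4))
print([np.linalg.norm(m[i]-m[(i+1)%4]).round(4) for i in range(4)], "c",m.mean(0))
d=(m[0]+m[1]-m[2]-m[3]);print("yaw",np.arctan2(d[1],d[0]))
b=U(120,145,[(246,307),(735,299)],.008);f=U(120,145,[(246,55),(738,46)],.02);print("board",b.round(4),f.round(4))
q=np.r_[b,f];print("c",q.mean(0));d=b[0]-b[1];print("yaw near",np.arctan2(-d[0],d[1]));d=f[0]-f[1];print("yaw far",np.arctan2(-d[0],d[1]))
k=U(120,145,[(591,109),(656,109),(655,230),(592,229)],.033);print("block",k.round(4),k.mean(0))
print("tall",U(265,120,[(191,523)],.076),"short",U(265,120,[(205,200)],.044))
print("hub",U(120,145,[(83,374)],.046))
# scene cross
print("tall scene", unproj("scene",[(321.5,179.5)],.076))
E
python3 m1.py
```

```text
plate front [[ 0.519  -0.2265  0.04  ]
 [ 0.5294 -0.2739  0.04  ]]
0.048485343836428135 yaw 0.216055779774418
mag [[ 0.6642 -0.19    0.07  ]
 [ 0.6744 -0.2518  0.07  ]
 [ 0.5653 -0.2725  0.07  ]
 [ 0.552  -0.2109  0.07  ]]
[np.float64(0.0627), np.float64(0.111), np.float64(0.0631), np.float64(0.1141)] c [ 0.61398032 -0.23130297  0.07      ]
yaw 0.1858535632072888
board [[0.5284 0.3632 0.008 ]
 [0.5262 0.1143 0.008 ]] [[0.6573 0.3625 0.02  ]
 [0.6557 0.1103 0.02  ]]
c [0.59190648 0.23756517 0.014     ]
yaw near -0.008808982049857117
yaw far -0.006518082757330145
block [[0.6213 0.1836 0.033 ]
 [0.6204 0.1508 0.033 ]
 [0.5582 0.1516 0.033 ]
 [0.5596 0.1831 0.033 ]] [0.58987717 0.16727608 0.033     ]
tall [[0.46514712 0.02149249 0.076     ]] short [[0.63177515 0.01180598 0.044     ]]
hub [[0.49092526 0.43105118 0.046     ]]
tall scene [[0.46343634 0.01796752 0.076     ]]
```

```bash
cat >> h.py <<'E'
def rel(x,y,z,th):
    "shift in present tool axes and turn, to reach world x,y,z with tool-x angle th (mod pi)"
    s=manip.get_state(); w,a,b,c=s["ee_rot"]; Rm=R.from_quat([a,b,c,w]).as_matrix()
    t0=np.arctan2(Rm[1,0],Rm[0,0]); turn=-(th-t0); turn=(turn+np.pi/2)%np.pi-np.pi/2
    d=np.array([x,y,z])-s["position"]
    R2=lambda t: np.array([[np.cos(t),np.sin(t),0],[np.sin(t),-np.cos(t),0],[0,0,-1]])
    print("t",round(float(s["clock"]),2),"pos",s["position"].round(4),"th",round(t0,4),"q",s["qpos"].round(2),"w",round(float(s["width"]),4),"F",s["contact_force"].round(1))
    print(" shift now-axes",(Rm.T@d).round(4),"turn",round(turn,4),"| shift after-turn axes",(R2(t0-turn).T@d).round(4))
E
python3 - <<'E'
from h import *
s=manip.get_state(); w,a,b,c=s["ee_rot"]; Rm=R.from_quat([a,b,c,w]).as_matrix()
M=manip.calibration("wrist")["camera_from_world"]; C=-M[:3,:3].T@M[:3,3]
print("cam in tool",Rm.T@(C-s["position"]), "view dir in tool",Rm.T@(-M[2,:3]))
rel(.5395,-.2471,.15,1.77)
E
```

```text
cam in tool [-8.80671545e-05 -6.95493694e-02 -1.43692816e-01] view dir in tool [1.63736896e-04 2.72576716e-01 9.62134038e-01]
t 0.15 pos [ 0.2488 -0.5179  0.2307] th -1.123 q [-1.24  0.28  1.51 -0.    1.36 -0.12] w 0.0854 F [-0.2  0.3 -0.4]
 shift now-axes [-0.1182 -0.3793  0.0809] turn 0.2486 | shift after-turn axes [-0.208  -0.3385  0.0807]
```

>>> send_rows(increments=[[1,0,0,0,0.124],[1,0,0,0,0.124],[1,-0.035,-0.056,0.005,0],[1,-0.035,-0.056,0.005,0],[1,-0.035,-0.056,0.015,0],[1,-0.035,-0.056,0.015,0],[1,-0.035,-0.056,0.02,0],[1,-0.033,-0.058,0.02,0]])

```text
clock: 1.15
position: [0.5176, -0.2667, 0.1575]
ee_rot: [0.0, 0.774, -0.633, 0.0]
contact_force: [0.4, -0.6, 0.2]
width: 0.0858
```

Run:
```python
from h import *
c=manip.calibration("wrist");im=manip.get_image("wrist")[:,:,::-1];cv2.imwrite("pics/w1.png",im)
np.save("w1c.npy",c["camera_from_world"])
rel(.5395,-.2471,.016,1.77)
```

```text
t 1.2 pos [ 0.5221 -0.2604  0.155 ] th -1.3677 q [-0.59  0.34  1.61  0.01  1.2   0.78] w 0.0853 F [ 4.6  2.3 -0.9]
 shift now-axes [-0.0086 -0.0191  0.1391] turn 0.0039 | shift after-turn axes [-0.0096 -0.0196  0.139 ]
```

View pics/w1.png

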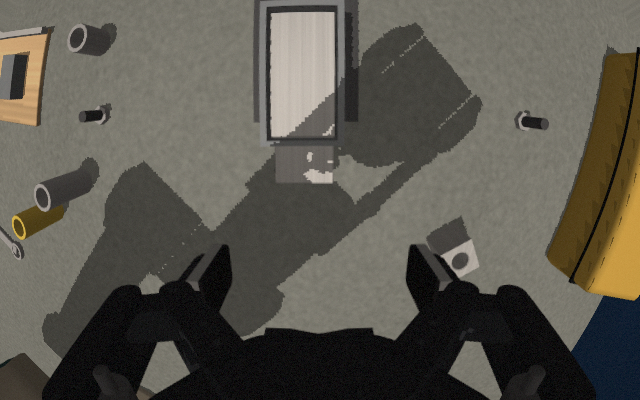

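>>> send_rows(increments=[[0.85,0,0,0,0],[0.85,0,0,0,0]])

```text
clock: 1.45
position: [0.5159, -0.269, 0.1583]
ee_rot: [0.0, 0.774, -0.633, 0.0]
contact_force: [0.5, -0.1, -0.3]
width: 0.0726
```

Run:
```python
from h import *
c=manip.calibration("wrist");im=manip.get_image("wrist")[:,:,::-1];cv2.imwrite("pics/w2.png",im)
crop(im,230,0,150,200,3,"pics/w2c.png")
np.save("w2c.npy",c["camera_from_world"])
rel(.5395,-.2471,.016,1.77)
```

```text
t 1.5 pos [ 0.5158 -0.2694  0.1585] th -1.3723 q [-0.6   0.33  1.61 -0.    1.2   0.77] w 0.0725 F [ 0.4 -0.2  0.2]
 shift now-axes [-0.0173 -0.0277  0.1425] turn -0.0007 | shift after-turn axes [-0.0171 -0.0277  0.1425]
```

View pics/w2c.png

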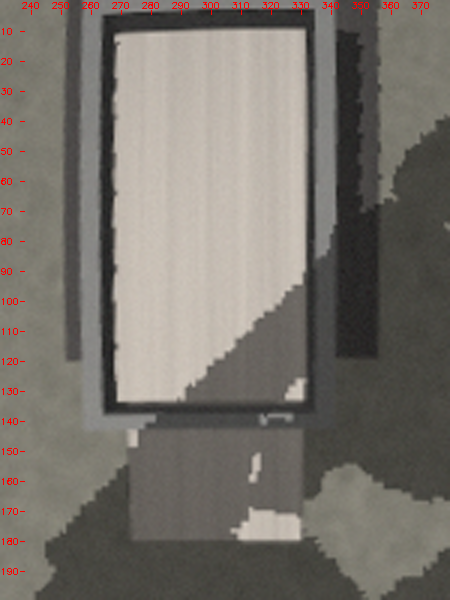

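Run:
```python
from h import *
c=manip.calibration("wrist"); c["camera_from_world"]=np.load("w2c.npy")
U=lambda pts,z: unproj("wrist",np.array(pts)/3+[230-.5,-.5],z,c)
p=U([(130,541),(302,541),(304,430),(130,430)],.04);print(p.round(4)); d=p[0]-p[1];print(np.linalg.norm(d),np.arctan2(-d[0],d[1]))
q=U([(115,33),(306,28),(306,402),(117,402)],.06);print("top plate",q.round(4),q.mean(0));d=q[0]+q[1]-q[2]-q[3];print(np.arctan2(d[1],d[0]), np.linalg.norm(d)/2)
f=p[:2].mean(0); print("front mid",f)
```

```text
[[ 0.5181 -0.2277  0.04  ]
 [ 0.5279 -0.2767  0.04  ]
 [ 0.5595 -0.2706  0.04  ]
 [ 0.55   -0.2222  0.04  ]]
0.04998630434636818 0.19844623893165544
top plate [[ 0.6571 -0.1997  0.06  ]
 [ 0.6672 -0.2484  0.06  ]
 [ 0.5687 -0.2685  0.06  ]
 [ 0.5593 -0.22    0.06  ]] [ 0.61307511 -0.23414798  0.06      ]
0.20274627911577212 0.1001919255737563
front mid [ 0.52299726 -0.25223738  0.04      ]
```

>>> send_rows(increments=[[0.85,-0.0155,-0.0264,0.03,0],[0.85,0,0,0.04,0],[0.85,0,0,0.04,0],[0.85,0,0,0.0325,0],[0.85,0,0,0,0]])

```text
clock: 2.12
position: [0.5367, -0.2483, 0.0139]
ee_rot: [0.0, 0.773, -0.634, -0.003]
contact_force: [-0.3, 0.6, -0.2]
width: 0.0726
```

Run:
```python
from h import *
im=manip.get_image("wrist")[:,:,::-1];cv2.imwrite("pics/w3.png",im)
rel(.5387,-.249,.016,1.77)
```

```text
t 2.17 pos [ 0.5383 -0.249   0.0156] th -1.373 q [-0.55  0.49  1.75 -0.    0.9   0.82] w 0.0727 F [-0.3  0.4  0.2]
 shift now-axes [ 0.0001 -0.0004 -0.0004] turn -0.0014 | shift after-turn axes [ 0.0001 -0.0004 -0.0004]
```

View pics/w3.png

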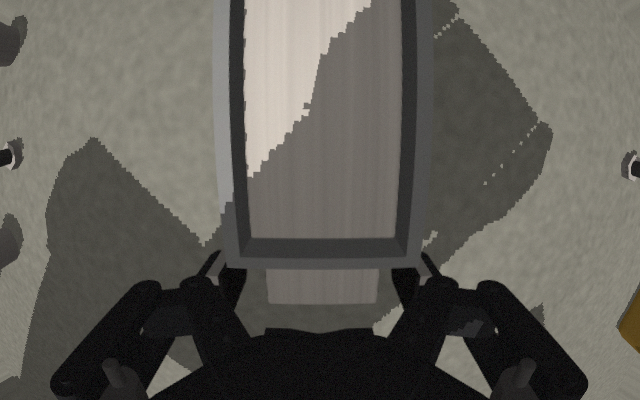

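The pads at (235,290) and (405,290) sit either side of the plate tip, which spans about 266–378 px, so the grasp is centred. I'll close with 70 N.

>>> send_rows(increments=[[0.3,0,0,0,0],[0.3,0,0,0,0],[0.3,0,0,0,0],[0.3,0,0,0,0]], squeeze=70)

```text
clock: 2.68
position: [0.5403, -0.2492, 0.018]
ee_rot: [0.0, 0.774, -0.633, 0.002]
contact_force: [-1.5, -2.3, 8.0]
width: 0.0485
```

>>> send_rows(increments=[[0.3,0,0,0,0],[0.3,0,0.01,0,0],[0.3,0,0.01,0,0],[0.3,0,0,0,0]])

```text
clock: 3.18
position: [0.5224, -0.2531, 0.0176]
ee_rot: [-0.001, 0.774, -0.633, 0.004]
contact_force: [2.6, -0.4, 2.5]
width: 0.0487
```

>>> send_rows(increments=[[0.3,0,0.015,0,0],[0.3,0,0.015,0,0],[0.3,0,0.015,0,0],[0.3,0,0.015,0,0],[0.3,0,0.015,0,0],[0.3,0,0.015,0,0],[0.3,0,0,0,0]])

```text
clock: 4.05
position: [0.4298, -0.2695, 0.0154]
ee_rot: [0.0, 0.774, -0.634, -0.001]
contact_force: [0.3, -0.4, -1.8]
width: 0.0484
```

Run:
```python
from h import *
c=manip.calibration("wrist");np.save("w4c.npy",c["camera_from_world"])
im=manip.get_image("wrist")[:,:,::-1];cv2.imwrite("pics/w4.png",im)
rel(.5387,-.249,.016,1.77)
```

```text
t 4.1 pos [ 0.4309 -0.2699  0.0156] th -1.372 q [-0.7   0.4   1.94  0.    0.8   0.68] w 0.0484 F [-0.7 -0.3 -0.6]
 shift now-axes [ 0.0008 -0.1098 -0.0004] turn -0.0004 | shift after-turn axes [ 0.0009 -0.1098 -0.0004]
```

View pics/w4.png

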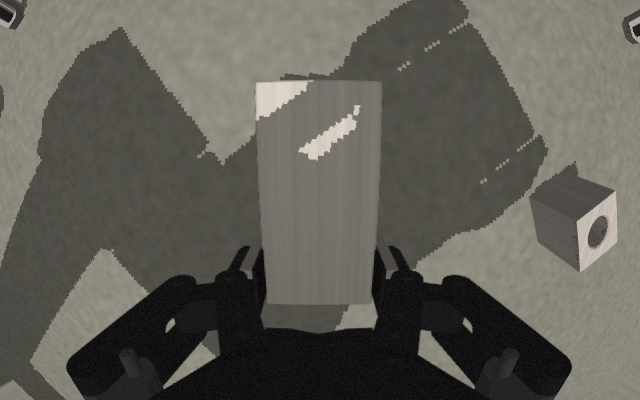

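Run:
```python
from h import *
c=manip.calibration("wrist"); c["camera_from_world"]=np.load("w4c.npy")
p=unproj("wrist",[(256,82.5),(382,81.5),(371,304),(267,304)],.0395,c)
s=manip.get_state();w,a,b,e=s["ee_rot"]; Rm=R.from_quat([a,b,e,w]).as_matrix()
q=(p-s["position"])@Rm; print(q.round(4), q.mean(0).round(4), np.linalg.norm(p[0]-p[1]),np.linalg.norm(p[1]-p[2]))
```

```text
[[-0.0247 -0.0801 -0.0239]
 [ 0.0236 -0.0805 -0.0239]
 [ 0.0241  0.018  -0.0239]
 [-0.025   0.0181 -0.0239]] [-0.0005 -0.0311 -0.0239] 0.04835897364425778 0.09855493900629736
```

>>> send_rows(increments=[[0.3,0,0,-0.03,0],[0.3,0,0,-0.05,0],[0.3,0,0,-0.05,0.1],[0.3,0,0,0,0.106]])

```text
clock: 4.6
position: [0.4347, -0.2718, 0.1502]
ee_rot: [0.001, -0.704, 0.71, -0.005]
contact_force: [-0.2, 0.9, -2.3]
width: 0.0484
```

Run:
```python
from h import *
rel(.5585,.1675,.146,1.5633)
```

```text
t 4.6 pos [ 0.4347 -0.2718  0.1502] th -1.5799 q [-0.69  0.24  1.77  0.    1.12  0.89] w 0.0484 F [-0.2  0.9 -2.3]
 shift now-axes [-0.4404 -0.1198  0.0022] turn -0.0016 | shift after-turn axes [-0.4402 -0.1205  0.0042]
```

>>> send_rows(increments=[[0.3,-0.03,-0.01,0,0],[0.3,-0.058,-0.017,0,0],[0.3,-0.058,-0.017,0,0],[0.3,-0.058,-0.017,0,0],[0.3,-0.058,-0.017,0,0],[0.3,-0.058,-0.017,0,0],[0.3,-0.055,-0.015,0,0],[0.3,-0.04,-0.01,0,0]])

```text
clock: 5.6
position: [0.5549, 0.1477, 0.1456]
ee_rot: [0.001, -0.706, 0.709, -0.0]
contact_force: [0.2, -0.5, -0.9]
width: 0.0485
```

>>> send_rows(increments=[[0.3,-0.024,-0.004,0,0],[0.3,0,0,0,0],[0.3,0,0,0,0]])

```text
clock: 5.98
position: [0.558, 0.1682, 0.1454]
ee_rot: [-0.0, -0.705, 0.709, -0.0]
contact_force: [-0.2, -0.5, -1.5]
width: 0.0487
```

Run:
```python
from h import *
c=manip.calibration("wrist");np.save("w5c.npy",c["camera_from_world"])
im=manip.get_image("wrist")[:,:,::-1];cv2.imwrite("pics/w5.png",im)
t=manip.get_image("top")[:,:,::-1];cv2.imwrite("pics/t5.png",t);crop(t,120,120,320,160,2.5,"pics/t5c.png")
rel(.5585,.1675,.019,1.5633)
```

```text
t 6.08 pos [0.558  0.1676 0.1456] th -1.5779 q [ 0.17  0.35  1.62 -0.    1.17  1.75] w 0.0485 F [-0.1  0.  -1.7]
 shift now-axes [ 1.000e-04 -5.000e-04  1.266e-01] turn 0.0004 | shift after-turn axes [ 1.000e-04 -5.000e-04  1.266e-01]
```

View pics/w5.png

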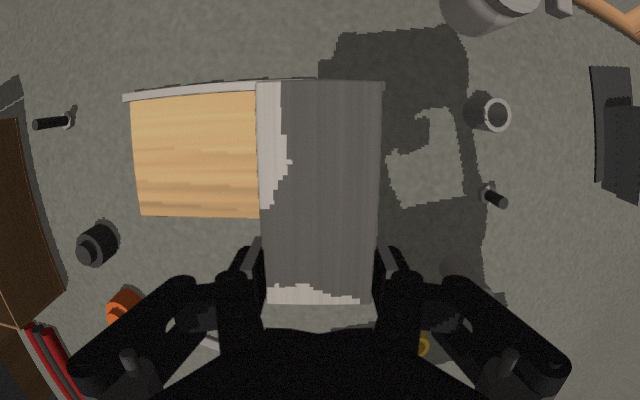

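View pics/t5c.png

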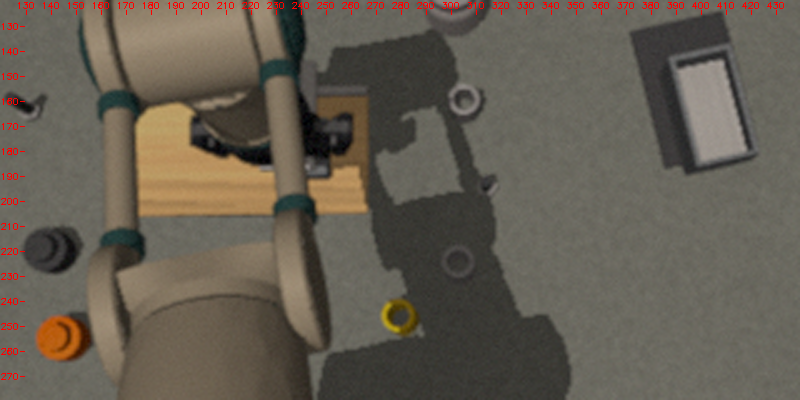

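Run:
```python
from h import *
c=manip.calibration("wrist"); c["camera_from_world"]=np.load("w5c.npy")
print(unproj("wrist",[(140.5,215),(259,218.5)],.008,c).round(4), unproj("wrist",[(124,96)],.02,c).round(4))
ct=manip.calibration("top")
print(unproj("top",[(267,205)],.008,ct))
```

```text
[[0.5278 0.3618 0.008 ]
 [0.5257 0.2267 0.008 ]] [[0.6546 0.359  0.02  ]]
[[0.52438952 0.11300869 0.008     ]]
```

>>> send_rows(increments=[[0.3,0,0,0.03,0],[0.3,0,0,0.04,0],[0.3,0,0,0.03,0],[0.3,0,0,0.015,0],[0.3,0,0,0.007,0],[0.3,0,0,0,0],[0.3,0,0,0.002,0],[0.3,0,0,0.001,0]])

```text
clock: 7.08
position: [0.5587, 0.1687, 0.0213]
ee_rot: [0.001, -0.705, 0.709, -0.0]
contact_force: [0.3, -0.0, -1.7]
width: 0.0485
```

>>> send_rows(increments=[[0.3,0,0,0.001,0],[0.3,0,0,0,0]])

```text
clock: 7.32
position: [0.5587, 0.1686, 0.021]
ee_rot: [0.001, -0.705, 0.709, -0.001]
contact_force: [-1.7, -0.8, 5.4]
width: 0.049
```

>>> send_rows(increments=[[0.3,0,0,0.001,0],[0.75,0,0,0,0],[0.75,0,0,0,0],[0.75,0,0,0,0],[0.75,0,0,0,0]])

```text
clock: 7.95
position: [0.5581, 0.1685, 0.0184]
ee_rot: [-0.0, -0.705, 0.709, 0.0]
contact_force: [-0.2, 0.4, 0.3]
width: 0.0643
```

Run:
```python
from h import *
c=manip.calibration("wrist");np.save("w6c.npy",c["camera_from_world"])
im=manip.get_image("wrist")[:,:,::-1];cv2.imwrite("pics/w6.png",im)
rel(.5585,.1675,.019,1.5633)
```

```text
t 8.0 pos [0.5582 0.1685 0.0184] th -1.577 q [ 0.17  0.48  1.77 -0.    0.89  1.75] w 0.0642 F [-0.8  0.7 -0.5]
 shift now-axes [ 0.001  -0.0004 -0.0006] turn 0.0012 | shift after-turn axes [ 0.001  -0.0004 -0.0006]
```

View pics/w6.png

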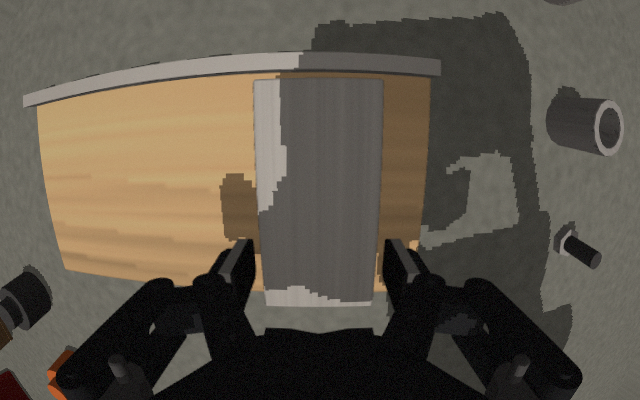

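Run:
```python
from h import *
c=manip.calibration("wrist"); c["camera_from_world"]=np.load("w6c.npy")
p=unproj("wrist",[(254,80.5),(383,79.5),(372,305),(267,305)],.043,c);print(p.round(4),p.mean(0))
print(unproj("wrist",[(65,268)],.008,c).round(4), unproj("wrist",[(23,97),(441,60)],.02,c).round(4))
```

```text
[[0.6402 0.193  0.043 ]
 [0.6403 0.1436 0.043 ]
 [0.5407 0.1436 0.043 ]
 [0.5409 0.193  0.043 ]] [0.59051408 0.16829366 0.043     ]
[[0.5284 0.3616 0.008 ]] [[0.6561 0.362  0.02  ]
 [0.6543 0.1101 0.02  ]]
```

>>> send_rows(increments=[[0.75,0,0,-0.04,0],[0.75,0,0,-0.05,0],[0.75,-0.03,0.012,-0.03,0],[0.75,-0.05,0.02,0,0],[0.75,-0.055,0.023,0,0],[0.75,-0.055,0.023,0,0],[0.75,-0.05,0.02,0,0],[0.75,-0.022,0.009,0,0]])

```text
clock: 9.0
position: [0.4514, 0.4336, 0.1383]
ee_rot: [-0.0, -0.706, 0.708, 0.0]
contact_force: [0.2, -0.3, -0.4]
width: 0.0639
```

>>> send_rows(increments=[[0.75,0,0,0,0],[0.75,0,0,0,0]])

```text
clock: 9.25
position: [0.4533, 0.4299, 0.1384]
ee_rot: [-0.001, -0.705, 0.71, -0.001]
contact_force: [-0.3, -0.4, 0.1]
width: 0.0643
```

Run:
```python
from h import *
c=manip.calibration("wrist");np.save("w7c.npy",c["camera_from_world"])
im=manip.get_image("wrist")[:,:,::-1];cv2.imwrite("pics/w7.png",im);crop(im,220,140,200,150,4,"pics/w7c.png")
rel(.491,.431,.008,1.5633); print(proj("wrist",[.491,.431,.046],c))
```

```text
t 9.3 pos [0.4535 0.4297 0.1384] th -1.5783 q [ 0.65  0.41  1.54 -0.    1.19  2.23] w 0.0646 F [-0.2  0.1 -0.9]
 shift now-axes [-0.0018 -0.0375  0.1304] turn -0.0 | shift after-turn axes [-0.0016 -0.0375  0.1304]
[[316.93286887 152.40569897]]
```

View pics/w7.png

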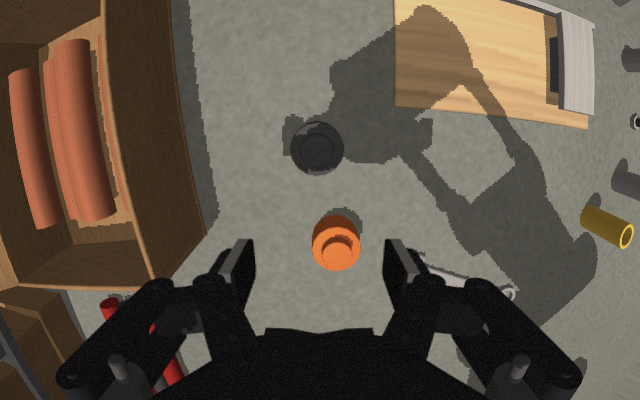

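View pics/w7c.png

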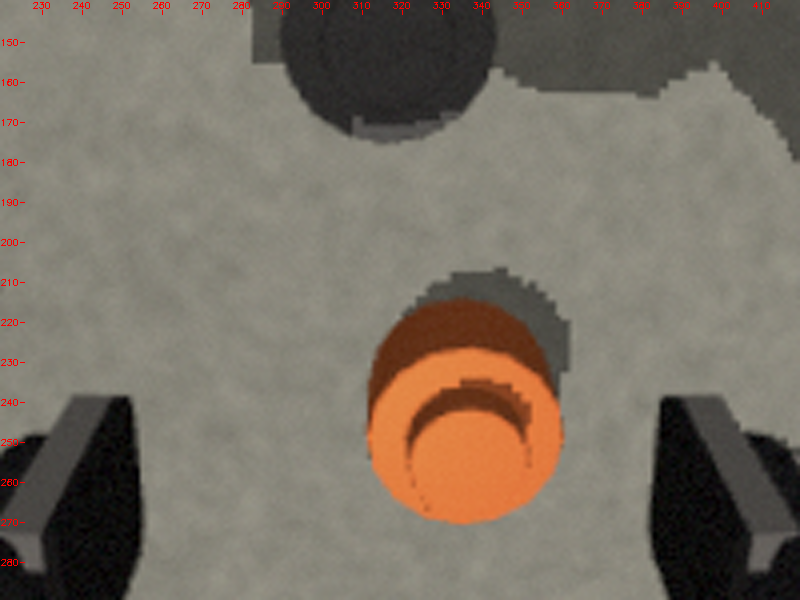

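Run:
```python
from h import *
im=cv2.imread("pics/w7.png");o=np.clip(im.astype(float)*3.5,0,255).astype(np.uint8);crop(o,270,100,100,90,7,"pics/w7h.png")
```

```text
(no output)
```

View pics/w7h.png

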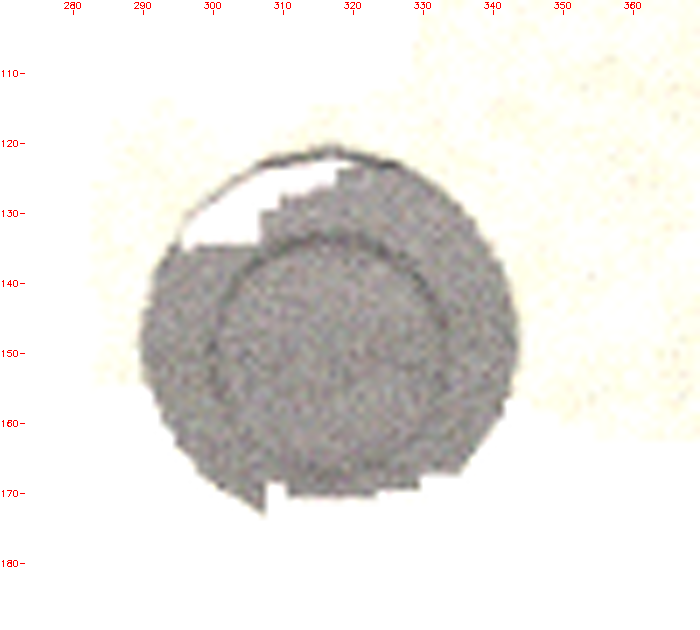

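Run:
```python
from h import *
c=manip.calibration("wrist"); c["camera_from_world"]=np.load("w7c.npy")
p=unproj("wrist",[(317,148),(290,148),(344,148),(317,121.5),(317,174.5)],.034,c);print(p.round(4))
print(unproj("wrist",[(316.5,150)],.046,c))
rel(p[0,0],p[0,1],.008,1.5633)
```

```text
[[0.493  0.431  0.034 ]
 [0.4932 0.4527 0.034 ]
 [0.4929 0.4092 0.034 ]
 [0.5143 0.4308 0.034 ]
 [0.4712 0.4311 0.034 ]]
[[0.49286702 0.4313189  0.046     ]]
t 9.3 pos [0.4535 0.4297 0.1384] th -1.5783 q [ 0.65  0.41  1.54 -0.    1.19  2.23] w 0.0646 F [-0.2  0.1 -0.9]
 shift now-axes [-0.0018 -0.0395  0.1304] turn -0.0 | shift after-turn axes [-0.0016 -0.0395  0.1304]
```

>>> send_rows(increments=[[0.75,-0.0015,-0.0395,0,0],[0.75,0,0,0.03,0],[0.75,0,0,0.04,0],[0.75,0,0,0.04,0],[0.75,0,0,0.02,0],[0.75,0,0,0,0]])

```text
clock: 10.05
position: [0.492, 0.43, 0.0068]
ee_rot: [-0.002, -0.704, 0.71, 0.0]
contact_force: [0.7, 0.2, 0.0]
width: 0.0639
```

>>> send_rows(increments=[[0.2,0,0,0,0],[0.2,0,0,0,0],[0.2,0,0,0,0],[0.2,0,0,0,0],[0.2,0,0,0,0]], squeeze=60)

```text
clock: 10.68
position: [0.4936, 0.4326, 0.0103]
ee_rot: [0.001, -0.705, 0.709, -0.001]
contact_force: [0.6, -3.2, 5.7]
width: 0.042
```

Run:
```python
from h import *
c=manip.calibration("wrist");np.save("w8c.npy",c["camera_from_world"])
im=manip.get_image("wrist")[:,:,::-1];cv2.imwrite("pics/w8.png",im)
rel(.493,.431,.008,1.5633)
```

```text
t 10.72 pos [0.4937 0.4326 0.0103] th -1.5766 q [ 0.61  0.57  1.61 -0.    0.96  2.19] w 0.0425 F [ 1.1 -2.4  6.5]
 shift now-axes [0.0016 0.0007 0.0023] turn 0.0017 | shift after-turn axes [0.0016 0.0006 0.0023]
```

View pics/w8.png

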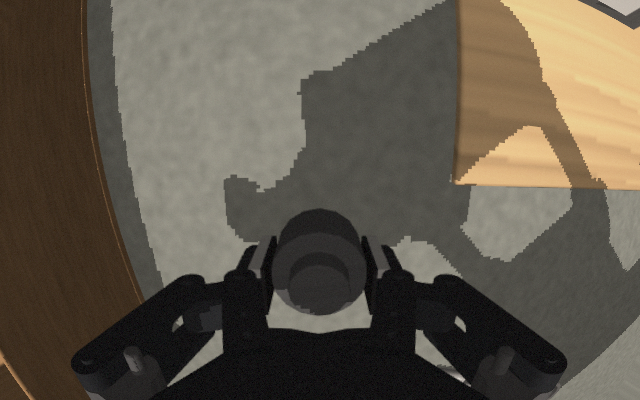

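>>> send_rows(increments=[[0.2,0,0,-0.03,0],[0.2,0,0,-0.05,0],[0.2,0.02,-0.007,-0.04,0],[0.2,0.04,-0.015,0,0],[0.2,0.055,-0.021,0,0],[0.2,0.055,-0.021,0,0],[0.2,0.05,-0.019,0,0],[0.2,0.035,-0.012,0,0]])

```text
clock: 11.72
position: [0.586, 0.1748, 0.1283]
ee_rot: [-0.0, -0.704, 0.71, 0.0]
contact_force: [0.2, 0.9, -1.8]
width: 0.0418
```

>>> send_rows(increments=[[0.2,0.008,-0.003,0,0],[0.2,0,0,0,0],[0.2,0,0,0,0]])

```text
clock: 12.1
position: [0.5881, 0.1702, 0.1285]
ee_rot: [0.0, -0.705, 0.709, 0.0]
contact_force: [0.1, -0.1, -1.9]
width: 0.042
```

Run:
```python
from h import *
c=manip.calibration("wrist");np.save("w9c.npy",c["camera_from_world"])
im=manip.get_image("wrist")[:,:,::-1];cv2.imwrite("pics/w9.png",im)
rel(.5905,.1683,.0533,1.5633)
```

```text
t 12.15 pos [0.5881 0.1703 0.1285] th -1.5755 q [0.17 0.4  1.58 0.   1.16 1.74] w 0.0421 F [-0.6 -0.4 -2.1]
 shift now-axes [ 0.002  -0.0025  0.0752] turn 0.0028 | shift after-turn axes [ 0.002  -0.0024  0.0752]
```

View pics/w9.png

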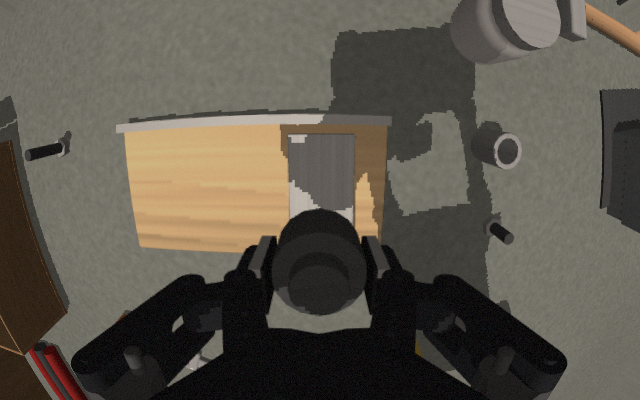

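Run:
```python
from h import *
im=cv2.imread("pics/w9.png");o=np.clip(im.astype(float)*3.5,0,255).astype(np.uint8);crop(o,260,200,120,120,5,"pics/w9h.png")
c=manip.calibration("wrist"); c["camera_from_world"]=np.load("w9c.npy")
z=.1285
print("boss",unproj("wrist",[(319.5,280)],z+.0357,c).round(4),"plate far",unproj("wrist",[(288,134.5),(355,134)],.043,c).round(4))
```

```text
boss [[0.592  0.17   0.1642]] plate far [[0.6402 0.1929 0.043 ]
 [0.6405 0.1434 0.043 ]]
```

View pics/w9h.png

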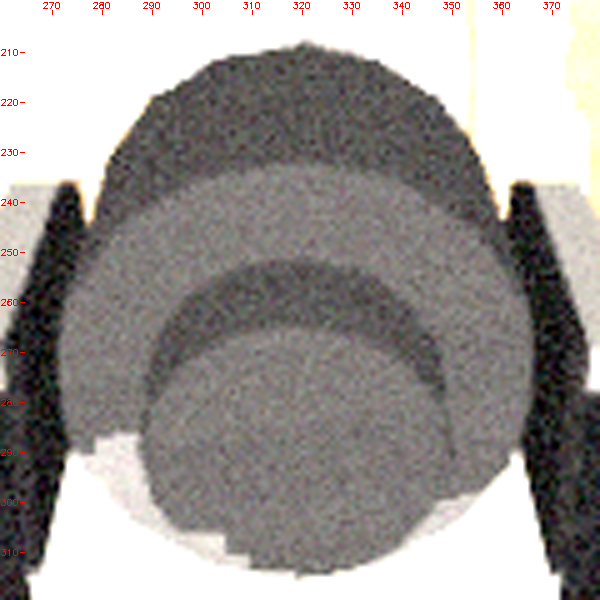

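Run:
```python
from h import *
c=manip.calibration("wrist"); c["camera_from_world"]=np.load("w9c.npy")
z=.1285
print("boss",unproj("wrist",[(319,289),(319,265),(319,314),(288.5,288),(348.5,288)],z+.0357,c).round(4))
print("step",unproj("wrist",[(319,232),(319,315.5),(271.5,273),(366.5,273)],z+.0237,c).round(4))
```

```text
boss [[0.5876 0.1702 0.1642]
 [0.5989 0.1701 0.1642]
 [0.5745 0.1702 0.1642]
 [0.588  0.1827 0.1642]
 [0.5879 0.1581 0.1642]]
step [[0.6081 0.1701 0.1522]
 [0.5643 0.1703 0.1522]
 [0.5881 0.1914 0.1522]
 [0.5879 0.149  0.1522]]
```

>>> send_rows(increments=[[0.2,0.002,-0.004,0.02,0],[0.2,0,0,0.03,0],[0.2,0,0,0.015,0],[0.2,0,0,0.008,0],[0.2,0,0,0,0],[0.2,0,0,0.001,0],[0.2,0,0,0.001,0],[0.2,0,0,0,0]])

```text
clock: 13.15
position: [0.5929, 0.1668, 0.054]
ee_rot: [0.0, -0.705, 0.709, -0.0]
contact_force: [1.2, 0.9, -2.4]
width: 0.0419
```

>>> send_rows(increments=[[0.2,0,0,0.001,0],[0.2,0,0,0,0]])

```text
clock: 13.4
position: [0.593, 0.1668, 0.0533]
ee_rot: [0.0, -0.705, 0.709, -0.0]
contact_force: [-1.9, 0.5, 3.1]
width: 0.0419
```

Run:
```python
from h import *
rel(.592,.1683,.0533,1.5633)
```

```text
t 13.4 pos [0.593  0.1668 0.0533] th -1.577 q [ 0.16  0.48  1.66 -0.    1.    1.74] w 0.0419 F [-1.9  0.5  3.1]
 shift now-axes [-0.0015  0.001   0.    ] turn 0.0013 | shift after-turn axes [-0.0015  0.001   0.    ]
```

>>> send_rows(increments=[[0.2,0,0,0.001,0],[0.7,0,0,0,0],[0.7,0,0,0,0],[0.7,0,0,0,0],[0.7,0,0,-0.03,0],[0.7,0,0,-0.05,0],[0.7,0,0.02,-0.05,0],[0.7,0,0.02,0,0]])

```text
clock: 14.4
position: [0.5554, 0.1676, 0.1861]
ee_rot: [0.004, -0.705, 0.709, -0.003]
contact_force: [0.2, -0.5, -0.8]
width: 0.0597
```

>>> send_rows(increments=[[0.7,0,0.04,0,0],[0.7,0,0,0,0],[0.7,0,0,0,0]])

```text
clock: 14.78
position: [0.5135, 0.1674, 0.1818]
ee_rot: [0.001, -0.705, 0.709, -0.001]
contact_force: [-0.5, -0.0, -0.2]
width: 0.0597
```

Run:
```python
from h import *
c=manip.calibration("wrist");np.save("w10c.npy",c["camera_from_world"])
im=manip.get_image("wrist")[:,:,::-1];cv2.imwrite("pics/w10.png",im)
o=np.clip(im.astype(float)*2,0,255).astype(np.uint8);crop(o,240,80,160,150,5,"pics/w10c.png")
rel(.465,.0205,.15,1.5633)
```

```text
t 14.82 pos [0.5139 0.1674 0.1817] th -1.5771 q [ 0.19  0.26  1.66 -0.    1.22  1.76] w 0.0597 F [-0.7 -0.7 -0.5]
 shift now-axes [0.1472 0.048  0.0317] turn 0.0012 | shift after-turn axes [0.1472 0.0478 0.0317]
```

View pics/w10c.png

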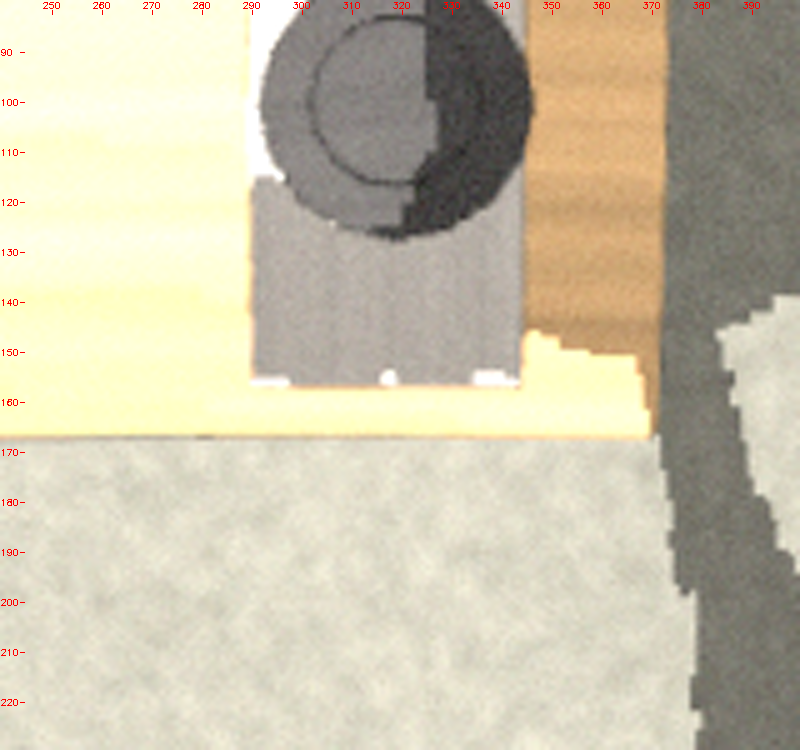

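Run:
```python
from h import *
c=manip.calibration("wrist"); c["camera_from_world"]=np.load("w10c.npy")
print("hub boss top",unproj("wrist",[(318.5,99.5)],.089,c).round(4))
print("plate near",unproj("wrist",[(290,156.5),(344.5,156.5)],.043,c).round(4),"board corner",unproj("wrist",[(370.5,167)],.008,c).round(4))
im=cv2.imread("pics/w10.png");cv2.imwrite("pics/w10b.png",im)
```

```text
hub boss top [[0.5919 0.1673 0.089 ]]
plate near [[0.5416 0.1939 0.043 ]
 [0.5413 0.1436 0.043 ]] board corner [[0.5252 0.1131 0.008 ]]
```

View pics/w10b.png

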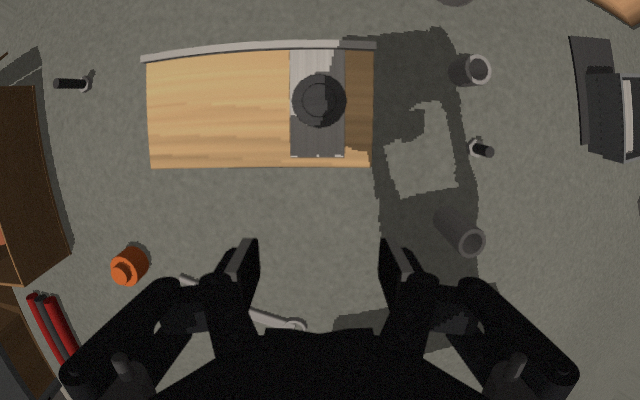

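>>> send_rows(increments=[[0.7,0.025,0.015,0.005,0],[0.7,0.04,0.024,0.01,0],[0.7,0.045,0.027,0.015,0],[0.7,0.03,0.018,0.01,0],[0.7,0.007,0.005,0,0],[0.7,0,0,0,0],[0.7,0,0,0,0]])

```text
clock: 15.7
position: [0.4244, 0.0214, 0.1421]
ee_rot: [0.001, -0.705, 0.709, -0.001]
contact_force: [0.0, -0.8, 0.9]
width: 0.0599
```

Run:
```python
from h import *
c=manip.calibration("wrist");np.save("w11c.npy",c["camera_from_world"])
im=manip.get_image("wrist")[:,:,::-1];cv2.imwrite("pics/w11.png",im)
print(proj("wrist",[[.465,.0205,.076]],c))
rel(.465,.0205,.03,1.5633)
```

```text
[[319.98005202 153.52380675]]
t 15.75 pos [0.4242 0.0215 0.142 ] th -1.576 q [-0.11  0.12  1.95  0.    1.07  1.46] w 0.0595 F [-0.4 -0.  -0.2]
 shift now-axes [ 0.0008 -0.0406  0.1121] turn 0.0023 | shift after-turn axes [ 0.0007 -0.0408  0.112 ]
```

View pics/w11.png

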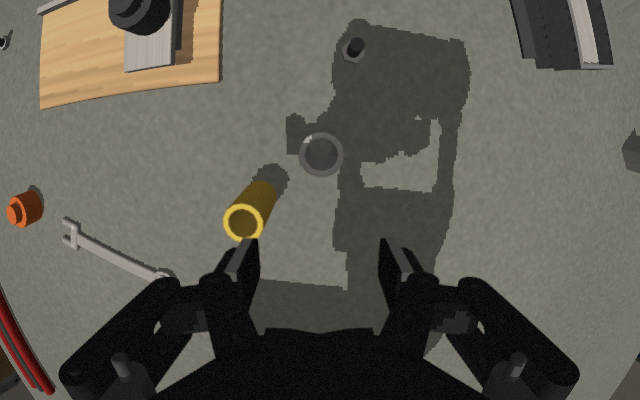

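>>> send_rows(increments=[[0.7,0.0015,-0.0405,0,0],[0.7,0,0,0.02,0],[0.7,0,0,0.035,0],[0.7,0,0,0.035,0],[0.7,0,0,0.022,0],[0.7,0,0,0,0]])

```text
clock: 16.5
position: [0.4626, 0.0199, 0.0283]
ee_rot: [-0.001, -0.705, 0.709, 0.001]
contact_force: [-1.1, 0.8, 0.2]
width: 0.0597
```

>>> send_rows(increments=[[0.15,0,0,0,0],[0.15,0,0,0,0],[0.15,0,0,0,0],[0.15,0,0,0,0],[0.15,0,0,0,0],[0.15,0,0,0,0]], squeeze=50)

```text
clock: 17.25
position: [0.4646, 0.0194, 0.0308]
ee_rot: [0.001, -0.705, 0.709, -0.001]
contact_force: [0.6, 1.7, 5.2]
width: 0.0316
```

Run:
```python
from h import *
c=manip.calibration("wrist");np.save("w12c.npy",c["camera_from_world"])
im=manip.get_image("wrist")[:,:,::-1];cv2.imwrite("pics/w12.png",im)
rel(.5917,.3065,.16,1.5633)
```

```text
t 17.3 pos [0.4646 0.0194 0.0308] th -1.5776 q [-0.11  0.32  2.02  0.    0.79  1.47] w 0.0314 F [-0.8  2.5  5.1]
 shift now-axes [-0.288  -0.1256 -0.1286] turn 0.0007 | shift after-turn axes [-0.2881 -0.125  -0.1292]
```

View pics/w12.png

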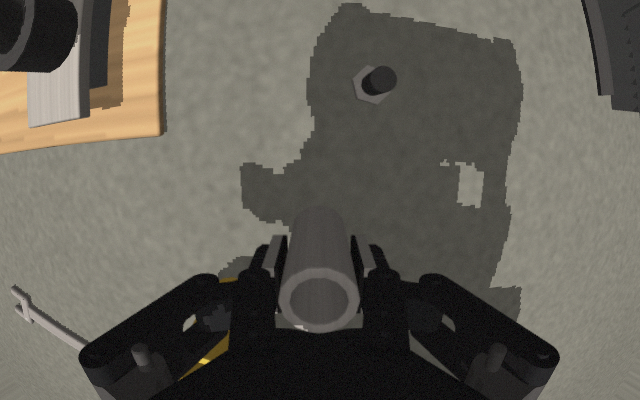

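>>> send_rows(increments=[[0.15,0,0,-0.03,0],[0.15,0,0,-0.05,0],[0.15,0,0,-0.05,0],[0.15,-0.025,-0.011,0,0],[0.15,-0.05,-0.022,0,0],[0.15,-0.055,-0.024,0,0],[0.15,-0.055,-0.024,0,0],[0.15,-0.055,-0.024,0,0]])

```text
clock: 18.3
position: [0.57, 0.2597, 0.1593]
ee_rot: [-0.001, -0.705, 0.709, -0.0]
contact_force: [1.0, -0.8, -1.6]
width: 0.0317
```

>>> send_rows(increments=[[0.15,-0.035,-0.015,0,0],[0.15,-0.013,-0.005,0,0],[0.15,0,0,0,0],[0.15,0,0,0,0]])

```text
clock: 18.8
position: [0.5893, 0.3046, 0.1594]
ee_rot: [-0.001, -0.705, 0.71, -0.0]
contact_force: [-0.9, -0.1, -2.0]
width: 0.0315
```

Run:
```python
from h import *
c=manip.calibration("wrist");np.save("w13c.npy",c["camera_from_world"])
im=manip.get_image("wrist")[:,:,::-1];cv2.imwrite("pics/w13.png",im)
rel(.5917,.3065,.0388,1.5633)
```

```text
t 18.85 pos [0.5894 0.3046 0.1596] th -1.5782 q [ 0.37  0.45  1.41 -0.    1.28  1.95] w 0.0312 F [ 1.2 -1.4 -2.4]
 shift now-axes [-0.002  -0.0024  0.1208] turn 0.0001 | shift after-turn axes [-0.0019 -0.0023  0.1208]
```

View pics/w13.png

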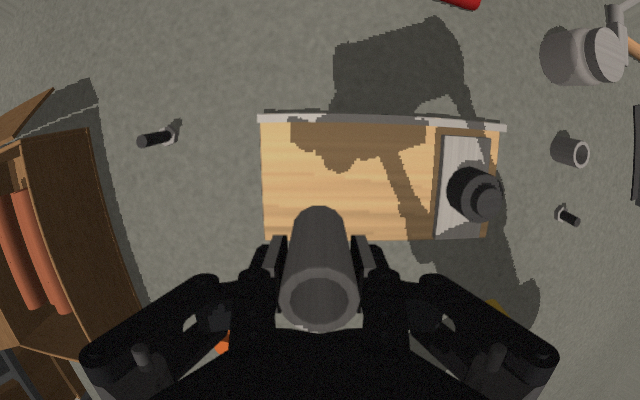

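>>> send_rows(increments=[[0.15,-0.002,-0.0024,0.03,0],[0.15,0,0,0.04,0],[0.15,0,0,0.03,0],[0.15,0,0,0.015,0],[0.15,0,0,0.003,0],[0.15,0,0,0,0],[0.15,0,0,0.001,0],[0.15,0,0,0.001,0]])

```text
clock: 19.85
position: [0.593, 0.3086, 0.0405]
ee_rot: [0.001, -0.705, 0.709, -0.0]
contact_force: [-0.3, -0.1, -2.4]
width: 0.0316
```

>>> send_rows(increments=[[0.15,0,0,0.001,0],[0.15,0,0,0,0]])

```text
clock: 20.1
position: [0.5926, 0.3085, 0.039]
ee_rot: [0.0, -0.705, 0.709, -0.0]
contact_force: [-0.5, 0.4, 0.4]
width: 0.0317
```

>>> send_rows(increments=[[0.15,0,0,0.001,0],[0.15,0,0,0.0005,0],[0.15,0,0,0,0]])

```text
clock: 20.48
position: [0.5927, 0.3085, 0.0389]
ee_rot: [0.001, -0.705, 0.709, -0.0]
contact_force: [-1.5, -0.8, 7.5]
width: 0.0314
```

>>> send_rows(increments=[[0.6,0,0,0,0],[0.6,0,0,0,0],[0.6,0,0,0,0],[0.6,0,0,-0.03,0],[0.6,0,0,-0.05,0],[0.6,0,0,-0.05,0],[0.6,0,0.03,-0.01,0],[0.6,0,0.03,0,0]])

```text
clock: 21.48
position: [0.5328, 0.3089, 0.1785]
ee_rot: [0.001, -0.705, 0.709, -0.001]
contact_force: [0.8, -0.1, -0.0]
width: 0.051
```

>>> send_rows(increments=[[0.6,0,0.03,0,0],[0.6,0,0,0,0],[0.6,0,0,0,0]])

```text
clock: 21.85
position: [0.5034, 0.309, 0.1772]
ee_rot: [0.001, -0.705, 0.709, -0.0]
contact_force: [-0.1, 0.5, -0.3]
width: 0.0513
```

Run:
```python
from h import *
c=manip.calibration("wrist");np.save("w14c.npy",c["camera_from_world"])
im=manip.get_image("wrist")[:,:,::-1];cv2.imwrite("pics/w14.png",im)
print(proj("wrist",[[.5925,.3085,.084]],c))
rel(.48,-.417,.2,1.5633)
t=cv2.imread("pics/top0.png");crop(t,450,190,60,50,10,"pics/sp.png")
```

```text
[[319.03521099  85.4781366 ]]
t 21.9 pos [0.5036 0.309  0.1771] th -1.5772 q [ 0.43  0.33  1.56 -0.    1.25  2.01] w 0.051 F [-0.4 -0.6 -0.1]
 shift now-axes [ 0.7261  0.0189 -0.023 ] turn 0.0011 | shift after-turn axes [ 0.7261  0.0182 -0.0229]
```

View pics/w14.png

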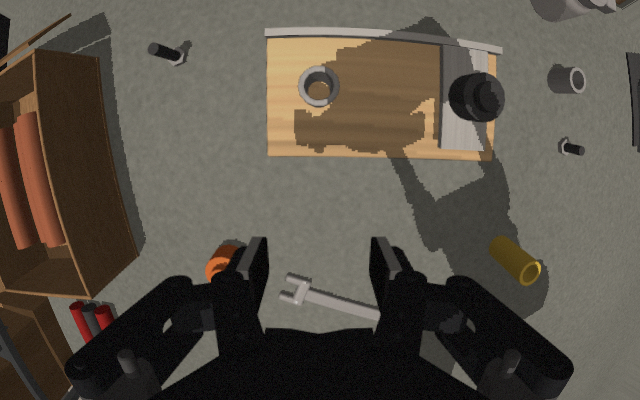

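View pics/sp.png

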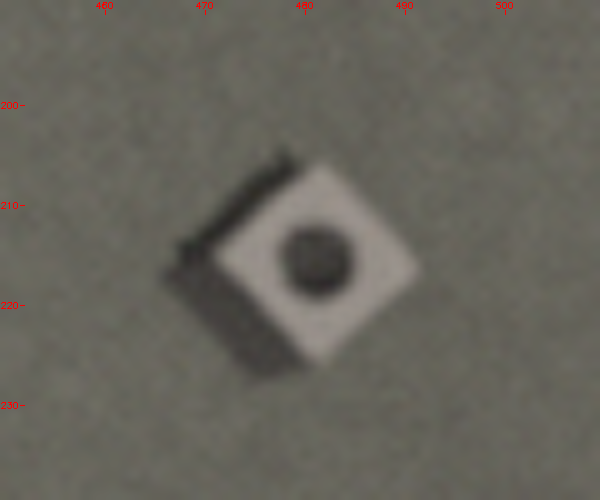

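>>> send_rows(increments=[[0.7,0.03,0.002,0,0],[0.7,0.058,0.004,0,0],[0.7,0.06,0.004,0,0],[0.7,0.06,0.004,0,0],[0.7,0.06,0.004,0,0],[0.7,0.06,0.004,0,0],[0.7,0.06,0.005,0,0],[0.7,0.06,0.005,0,0]])

```text
clock: 22.9
position: [0.4684, -0.1418, 0.1772]
ee_rot: [0.0, -0.705, 0.71, -0.001]
contact_force: [1.7, -0.9, -0.5]
width: 0.0593
```

>>> send_rows(increments=[[0.7,0.06,0.005,0,0],[0.7,0.06,0.005,0,0],[0.7,0.06,0.005,0,0],[0.7,0.06,0.005,0,0],[0.7,0.04,0.004,0.01,-0.15],[0.7,0,0,0.01,-0.18],[0.7,0,0,0.01,-0.18],[0.7,0,0,0,-0.18]])

```text
clock: 23.9
position: [0.4416, -0.4198, 0.1455]
ee_rot: [-0.0, 0.904, -0.427, -0.001]
contact_force: [-0.3, 0.4, -0.1]
width: 0.0596
```

>>> send_rows(increments=[[0.7,0,0,0,-0.1],[0.7,0,0,0,0],[0.7,0,0,0,0]])

```text
clock: 24.28
position: [0.4421, -0.4194, 0.1469]
ee_rot: [0.0, 0.923, -0.384, 0.0]
contact_force: [-0.4, -0.3, -0.4]
width: 0.0598
```

Run:
```python
from h import *
c=manip.calibration("wrist");np.save("w15c.npy",c["camera_from_world"])
im=manip.get_image("wrist")[:,:,::-1];cv2.imwrite("pics/w15.png",im);crop(im,240,100,160,120,5,"pics/w15c.png")
print(proj("wrist",[[.48,-.417,.046]],c))
rel(.48,-.417,.2,-.785)
```

```text
[[349.72117438 162.52589051]]
t 24.32 pos [ 0.442  -0.4192  0.147 ] th -0.7885 q [-0.87  0.38  1.56 -0.    1.2  -0.08] w 0.06 F [-0.  -0.7  0.2]
 shift now-axes [ 0.0252 -0.0285 -0.053 ] turn -0.0035 | shift after-turn axes [ 0.0253 -0.0284 -0.053 ]
```

View pics/w15.png

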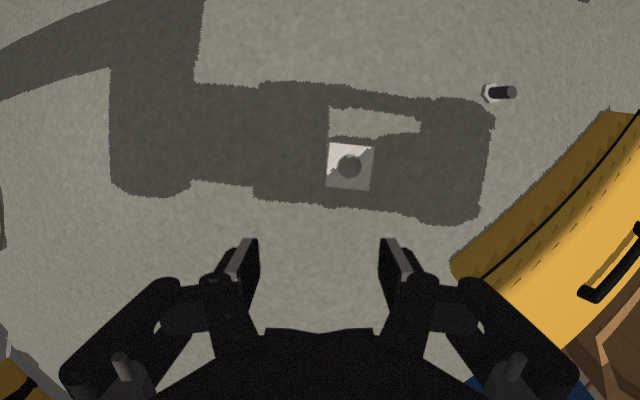

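View pics/w15c.png

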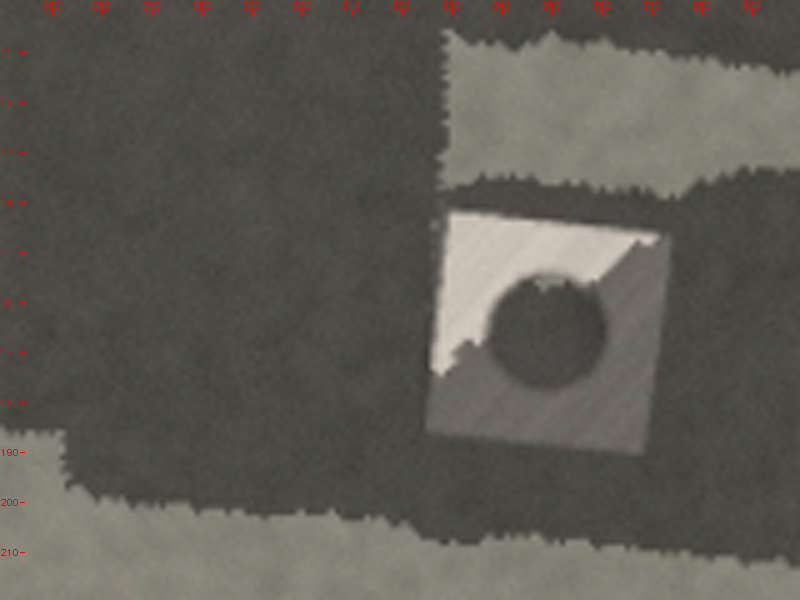

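Spacer top corners in the crop are at (447,211), (671,236), (644,454) and (426,430).

Run:
```python
from h import *
c=manip.calibration("wrist"); c["camera_from_world"]=np.load("w15c.npy")
p=unproj("wrist",np.array([(447,211),(671,236),(644,454),(426,430)])/5+[239.5,99.5],.046,c);m=p.mean(0)
print(p.round(4),m,[np.linalg.norm(p[i]-p[i-1]).round(4) for i in range(4)])
d=p[1]-p[0]+p[2]-p[3];th=np.arctan2(d[1],d[0]);e=p[0]-p[3]+p[1]-p[2];th2=np.arctan2(e[1],e[0])-np.pi/2;print(th,th2)
rel(m[0],m[1],.008,(th+th2)/2)
```

```text
[[ 0.4799 -0.3933  0.046 ]
 [ 0.5028 -0.4213  0.046 ]
 [ 0.475  -0.4446  0.046 ]
 [ 0.4524 -0.4162  0.046 ]] [ 0.47751965 -0.41885835  0.046     ] [np.float64(0.0358), np.float64(0.0361), np.float64(0.0362), np.float64(0.0362)]
-0.892759170299162 -0.8755376806021772
t 24.32 pos [ 0.442  -0.4192  0.147 ] th -0.7885 q [-0.87  0.38  1.56 -0.    1.2  -0.08] w 0.06 F [-0.  -0.7  0.2]
 shift now-axes [ 0.0247 -0.0254  0.139 ] turn 0.0957 | shift after-turn axes [ 0.0222 -0.0277  0.139 ]
```

>>> send_rows(increments=[[0.7,0,0,0,0.0957],[0.7,0.0222,-0.0277,0,0],[0.7,0,0,0.03,0],[0.7,0,0,0.045,0],[0.7,0,0,0.04,0],[0.7,0,0,0.022,0],[0.7,0,0,0,0],[0.7,0,0,0,0]])

```text
clock: 25.32
position: [0.4782, -0.4191, 0.0111]
ee_rot: [0.0, 0.904, -0.427, 0.001]
contact_force: [-0.4, -0.5, -0.1]
width: 0.0597
```

>>> send_rows(increments=[[0.15,0,0,0,0],[0.15,0,0,0,0],[0.15,0,0,0,0],[0.15,0,0,0,0],[0.15,0,0,0,0],[0.15,0,0,0,0]])

```text
clock: 26.08
position: [0.4782, -0.4192, 0.0118]
ee_rot: [0.001, 0.904, -0.427, 0.001]
contact_force: [-1.0, 0.3, 6.7]
width: 0.0353
```

Run:
```python
from h import *
im=manip.get_image("wrist")[:,:,::-1];cv2.imwrite("pics/w16.png",im)
rel(.591,.2365,.15,-1.578)
```

```text
t 26.12 pos [ 0.4782 -0.4192  0.0118] th -0.8828 q [-0.83  0.55  1.66 -0.    0.93  0.05] w 0.0355 F [0.9 0.  6.7]
 shift now-axes [-0.4345 -0.5035 -0.1395] turn 0.6952 | shift after-turn axes [-0.6565 -0.108  -0.1382]
```

View pics/w16.png

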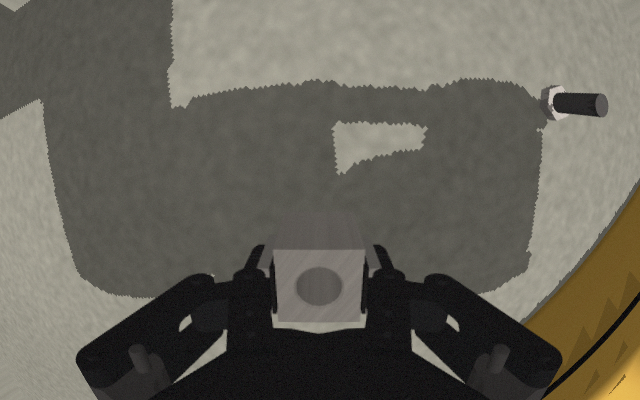

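>>> send_rows(increments=[[0.15,0,0,-0.03,0],[0.15,0,0,-0.055,0],[0.15,0,0,-0.055,0.17],[0.15,0,0,0,0.18],[0.15,0,0,0,0.18],[0.15,0,0,0,0.165],[0.15,-0.03,-0.005,0,0],[0.15,-0.055,-0.009,0,0]])

```text
clock: 27.12
position: [0.4919, -0.3341, 0.1497]
ee_rot: [-0.0, -0.704, 0.711, -0.0]
contact_force: [-0.0, 0.7, -1.4]
width: 0.0351
```

>>> send_rows(increments=[[0.15,-0.06,-0.01,0,0],[0.15,-0.06,-0.01,0,0],[0.15,-0.06,-0.01,0,0],[0.15,-0.06,-0.01,0,0],[0.15,-0.06,-0.01,0,0],[0.15,-0.06,-0.01,0,0],[0.15,-0.06,-0.01,0,0],[0.15,-0.06,-0.01,0,0]])

```text
clock: 28.12
position: [0.5751, 0.1479, 0.15]
ee_rot: [-0.0, -0.705, 0.71, -0.0]
contact_force: [1.4, 0.7, -1.6]
width: 0.0358
```

>>> send_rows(increments=[[0.15,-0.055,-0.009,0,0],[0.15,-0.035,-0.005,0,0],[0.15,0,0,0,0],[0.15,0,0,0,0]])

```text
clock: 28.62
position: [0.5894, 0.2354, 0.1497]
ee_rot: [-0.001, -0.705, 0.709, -0.0]
contact_force: [-0.2, 0.3, -0.9]
width: 0.0355
```

Run:
```python
from h import *
im=manip.get_image("wrist")[:,:,::-1];cv2.imwrite("pics/w17.png",im)
rel(.591,.2370,.0198,-1.578)
```

```text
t 28.68 pos [0.5895 0.2349 0.1498] th -1.5782 q [ 0.27  0.42  1.5  -0.    1.23  1.85] w 0.0351 F [-0.3 -0.2 -1.8]
 shift now-axes [-0.0022 -0.0016  0.13  ] turn -0.0002 | shift after-turn axes [-0.0021 -0.0015  0.13  ]
```

View pics/w17.png

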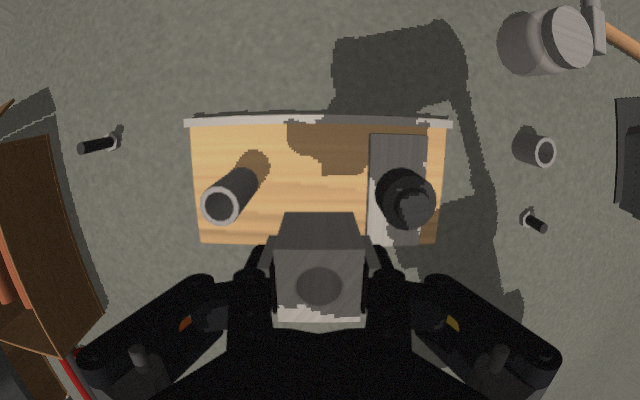

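>>> send_rows(increments=[[0.15,-0.0022,-0.0016,0,0],[0.15,0,0,0,-0.18],[0.15,0,0,0,-0.18],[0.15,0,0,0,-0.18],[0.15,0,0,0,-0.18],[0.15,0,0,0,-0.18],[0.15,0,0,0,-0.18],[0.15,0,0,0,-0.18]])

```text
clock: 29.68
position: [0.5918, 0.2371, 0.1503]
ee_rot: [0.0, 0.988, -0.156, 0.0]
contact_force: [0.1, 0.4, -1.3]
width: 0.0352
```

>>> send_rows(increments=[[0.15,0,0,0,-0.18],[0.15,0,0,0,-0.13],[0.15,0,0,0.03,0],[0.15,0,0,0,0],[0.15,0,0,0,0]])

```text
clock: 30.3
position: [0.5922, 0.2377, 0.1208]
ee_rot: [-0.0, 1.0, -0.004, 0.0]
contact_force: [-0.2, -0.3, -1.2]
width: 0.0356
```

Run:
```python
from h import *
im=manip.get_image("wrist")[:,:,::-1];cv2.imwrite("pics/w18.png",im)
im=manip.get_image("scene")[:,:,::-1];crop(im,300,60,200,180,4,"pics/s18.png")
rel(.591,.2370,.0198,-.008)
```

```text
t 30.4 pos [0.5925 0.238  0.1213] th -0.0082 q [ 0.27  0.44  1.53 -0.    1.17  0.28] w 0.0354 F [-0.1 -0.4 -1.8]
 shift now-axes [-0.0017  0.0011  0.1015] turn -0.0002 | shift after-turn axes [-0.0014  0.0011  0.1015]
```

View pics/w18.png

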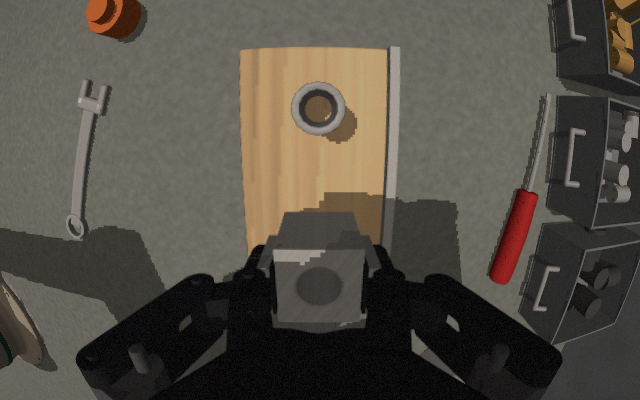

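View pics/s18.png

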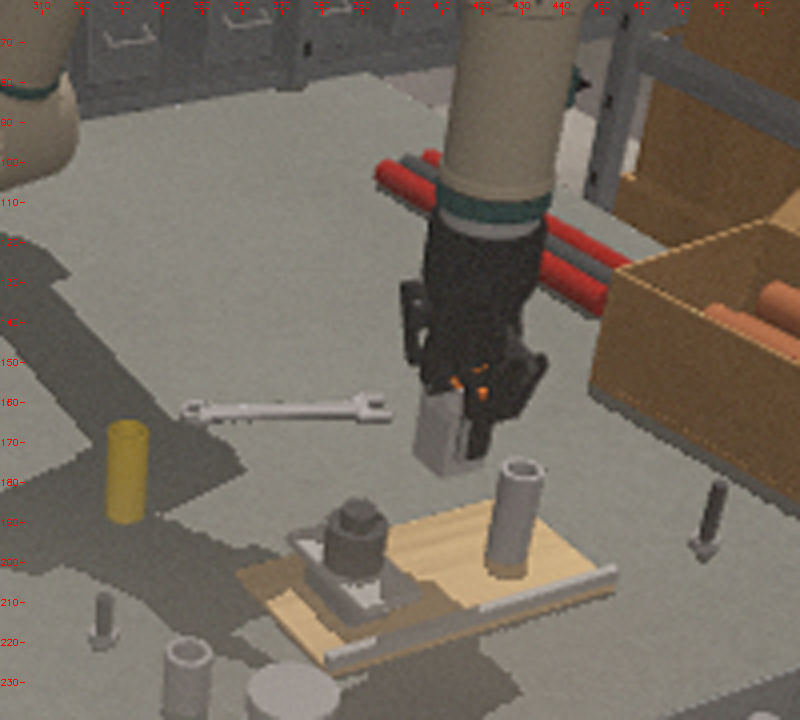

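>>> send_rows(increments=[[0.15,-0.0015,0.001,0.03,0],[0.15,0,0,0.035,0],[0.15,0,0,0.02,0],[0.15,0,0,0.01,0],[0.15,0,0,0.004,0],[0.15,0,0,0,0],[0.15,0,0,0.001,0],[0.15,0,0,0,0]])

```text
clock: 31.4
position: [0.5905, 0.2372, 0.0207]
ee_rot: [-0.0, 1.0, -0.004, 0.001]
contact_force: [-0.8, 0.2, -1.1]
width: 0.0355
```

>>> send_rows(increments=[[0.15,0,0,0.001,0],[0.15,0,0,0.001,0],[0.15,0,0,0,0]])

```text
clock: 31.78
position: [0.5904, 0.2372, 0.0198]
ee_rot: [-0.0, 1.0, -0.004, 0.001]
contact_force: [-1.7, -0.8, 7.2]
width: 0.0353
```

Seated with 7 N of contact. I'll release, lift, and check.

>>> send_rows(increments=[[0.55,0,0,0,0],[0.55,0,0,0,0],[0.55,0,0,0,0],[0.55,0,0,-0.03,0],[0.55,0,0,-0.05,0],[0.55,0,0,-0.06,0],[0.55,0,0,-0.06,0],[0.55,-0.05,0,0,0]])

```text
clock: 32.78
position: [0.5464, 0.2387, 0.224]
ee_rot: [-0.002, 1.0, -0.005, 0.008]
contact_force: [-0.8, 0.8, -1.0]
width: 0.0471
```

>>> send_rows(increments=[[0.55,-0.06,0,0,0],[0.55,-0.06,0,0,0],[0.55,-0.04,0,0,0],[0.55,0,0.05,0,0],[0.55,0,0.05,0,0],[0.55,0,0.05,0,0],[0.55,0,0,0,0],[0.55,0,0,0,0]])

```text
clock: 33.78
position: [0.379, 0.089, 0.2181]
ee_rot: [-0.0, 1.0, -0.004, 0.0]
contact_force: [-0.7, -0.7, -0.0]
width: 0.0467
```

Run:
```python
from h import *
im=manip.get_image("scene")[:,:,::-1];crop(im,220,140,240,150,3.3,"pics/s19.png")
im=manip.get_image("top")[:,:,::-1];crop(im,150,130,280,130,2.8,"pics/t19.png");crop(im,160,145,120,70,6.5,"pics/t19b.png")
c=manip.calibration("wrist");np.save("w19c.npy",c["camera_from_world"])
im=manip.get_image("wrist")[:,:,::-1];cv2.imwrite("pics/w19.png",im)
rel(.591,.2370,.0198,-.008)
```

```text
t 33.92 pos [0.3789 0.0898 0.218 ] th -0.0059 q [ 0.05 -0.    1.88  0.    1.27  0.06] w 0.0471 F [-0.7 -0.2  0.1]
 shift now-axes [ 0.2112 -0.1484  0.1982] turn 0.0021 | shift after-turn axes [ 0.2109 -0.1489  0.1982]
```

View pics/s19.png

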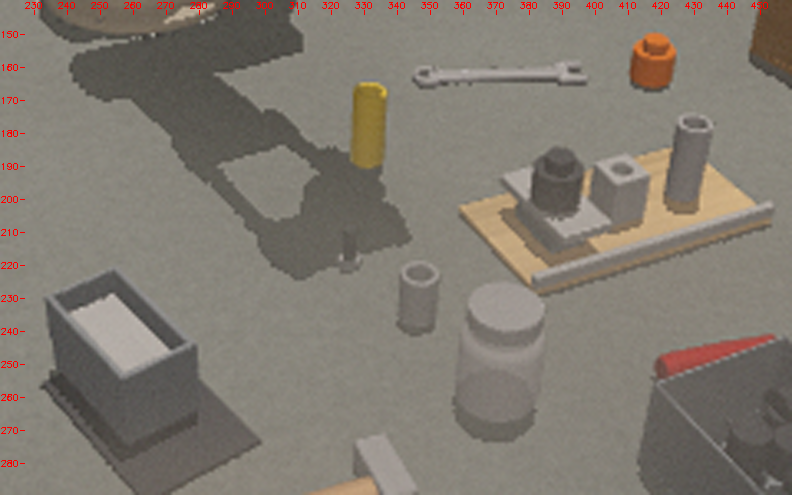

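View pics/t19.png

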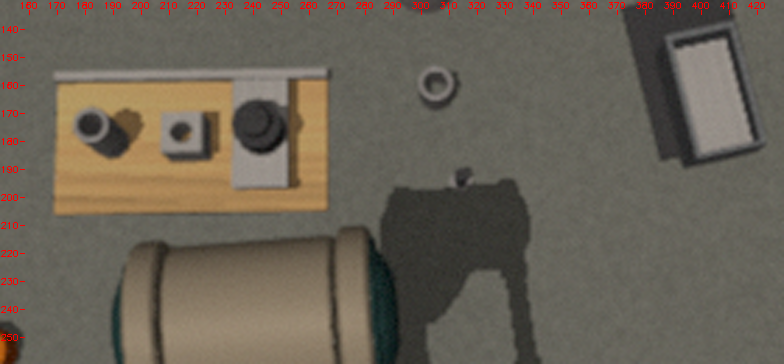

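View pics/t19b.png

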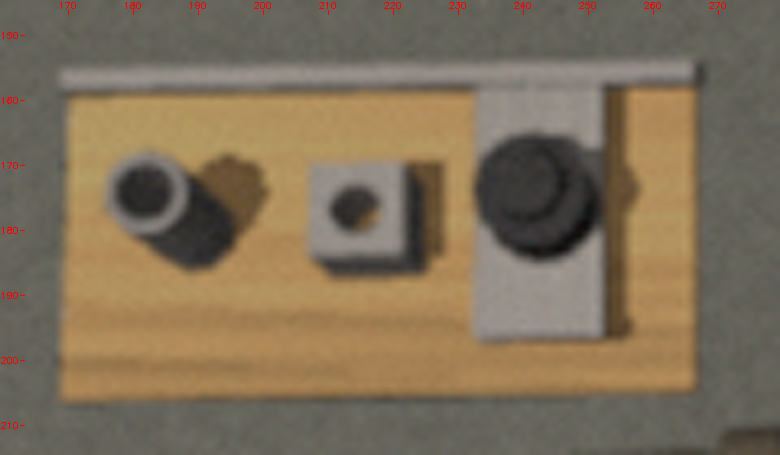

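View pics/w19.png

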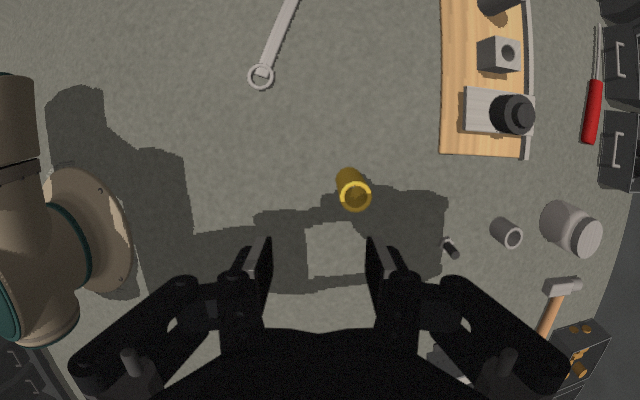

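Run:
```python
from h import *
ct=manip.calibration("top")
o=np.array([.591,.2365]);y=-.009;Rb=np.array([[np.cos(y),-np.sin(y)],[np.sin(y),np.cos(y)]])
U=lambda p,z: unproj("top",np.array([p])/6.5+[159.5,144.5],z,ct)[0]
for n,p,z in [("sleeve",(147.5,194),.084),("spacer",(357,209),.054),("hub boss",(520,183),.089),("plate",(539,212),.043)]:
    w=U(p,z);print(n,w.round(4),"board",((w[:2]-o)@Rb).round(4))
b=[U((60,400),.008),U((695,389),.008),U((60,70),.02),U((700,62),.02)];print(np.mean(b,0))
w=unproj("top",np.array([[437,83.5]])/2.8+[149.5,129.5],.044,ct);print("short",w.round(4))
q=unproj("top",np.array([[670,45],[725,35],[757,142],[694,153]])/2.8+[149.5,129.5],.05,ct);print("topplate",q.mean(0))
```

```text
sleeve [0.5923 0.3094 0.084 ] board [0.0007 0.0729]
spacer [0.5913 0.2379 0.054 ] board [0.0003 0.0014]
hub boss [0.5919 0.1704 0.089 ] board [ 0.0014 -0.0661]
plate [0.5908 0.1703 0.043 ] board [ 0.0004 -0.0662]
[0.59171508 0.23751952 0.014     ]
short [[0.6322 0.0116 0.044 ]]
topplate [ 0.61543889 -0.23263318  0.05      ]
```

All checks are within tolerance and the short sleeve hasn't moved, so I'm handing the job in.

Run:
```python
from rig import manip
print(manip.sign_off())
```

```text
the job is handed in; nothing more can be done
None
```

The kit is laid out as asked and the job was handed in at about 34 s of the 112 s allowed. I drew the bottom plate out of the magazine and laid it lengthwise on the raised block, then stood the dark hub on it. The grey tall sleeve and the spacer followed. I set the spacer down with the jaws turned along the board's x to keep clear of its neighbours.

These are the last checks, taken from the top camera after the arm had retreated:

| Part | Measured position, board frame | Target |
|---|---|---|
| Plate | (0.000, -0.066) m | (0, -0.070), within 12 mm |
| Hub | about 1 mm from the plate centre | within 10 mm |
| Spacer | (0.000, +0.001) m | (0, 0), within 15 mm |
| Tall sleeve | (0.001, +0.073) m | (0, +0.070), within 15 mm |

- **Upright:** hub, spacer and both sleeves look upright in the scene picture.
- **Short sleeve:** measured (0.632, 0.012) m in world axes, the same as at the start to within 1 mm.
- **Magazine:** the top plate is inside, within about 3 mm of centre.
- **Contact:** the gripper is clear of everything.

The wrist and top cameras disagreed by up to about 3 mm, for example on the hub's y (0.167 against 0.170 m). That is larger than the stated 2 mm calibration, but well inside every tolerance. No check failed, and the hand-in gave no verdict.

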